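# Fit the D-bore gears and close the gearbox

### The arm

A 6-joint arm with a two-finger parallel gripper is mounted at the origin on the work surface. World frame = base frame: x ahead of the robot, y to its left, z up, the work surface at z = 0. Lengths are in mm, angles in rad, forces in N, time in s.
With the tool pointing down it reaches from about 275 to 825 mm from the base axis. Payload 4.9 kg.
Tool frame: the origin (TCP) lies between the finger pads; the fingertips stand 19 mm ahead of it and the grasp point (between the pads) is the TCP; z points along the fingers, y is the line along which they close (so a half turn about z gives the same grasp; the last joint's range is limited). The gripper opens to 85 mm and grips with 20 to 120 N. Pads are 22 mm wide; open, the fingers measure 114 mm over their backs; the gripper's body (76 mm by 85 mm) begins 54 mm behind the grasp point. The pads swing forward as they close: fully open they stand 13 mm farther back than shut.
Start: joints at [1.177, 0.326, -0.193, 1.052, 0, 1.437], TCP at [141.282, 531.562, 250.281] pointing down, gripper open.
Joint ranges: [-2.65, 2.65], [-0.97, 1.79], [-1.3, 1.35], [-1.93, 2.1], [-1.47, 1.37], [-3.14, 3.14]. Speed limits (rad/s): [2.57, 2.57, 3.14, 3.14, 3.14, 3.14].

### API

Orientations are given as a unit quaternion [w, x, y, z].
In Python, from workcell import ctrl gives the robot as it stands.
- The arm moves only by the shell command python3 -m inch 'ROWS' [FORCE]. ROWS is a JSON object of lists of equal length, an entry for each row: "rotation": the turn, a rotation vector about the tool's x, y, z in rad, a list of three; "dp": the shift along the tool's x, y, z in mm, a list of three; "hand": the opening, from -1 (shut) to 1 (fully open). In form: {"rotation": [[ax, ay, az], ...], "dp": [[x, y, z], ...], "hand": [hand, ...]}. A call has 1 to 5 rows; each row shifts and turns the commanded pose from where the row before left it, along the tool's axes as they then stand; what a row does not reach is not made up. A row lasts 1/12 s, in which the tool goes at most 41.7 mm and 7.16 degrees, less where a joint would pass 70% of its speed; a pose out of reach is approached as far as the arm can. A call with a gripper value outside its range is refused whole. The fingers move at their own pace and stop on an object; FORCE is the grip in N (left out, the last holds). Time passes only in rows, so rows that do not move let the fingers close. It gives the time, the measured TCP pose, the force, the opening and the grip force at its end, in the units of the state.
- ctrl.observe(): the state, without advancing time (a new reading comes with each control period).
- ctrl.read_camera(name): name is "side" or "top" or "wrist"; returns a dict with "img" (420x560x3 uint8, blue, green, red), "vfov" (degrees; the focal length in pixels is half the picture's height over the tangent of half this angle, whatever the lens; pixels are square), "cx", "cy" (the principal point, pixels), "pose" (4x4, takes a point from camera to world coordinates). Camera axes: x right, y down, z forward; pixel columns grow to the right and rows downward; lengths in mm; the calibration is good to about 2 mm. A picture is of the moment at which its call begins. There is no depth.
- ctrl.close_job(): hands the job in; it is judged then, once.
The state is a dict: "t": time; "joint_positions": joint angles; "qd": joint speeds; "tau": joint torques, N m; "ee_pos": TCP position; "eef_rot": TCP orientation; "force": force on the tool from outside, world axes, zero at the start; "moment": the same for the moment, N m; "width": opening from 0.0 (shut) to 1.0 (fully open); "gripper_force": force on a finger pad.
Only numpy, scipy, OpenCV 4.12 (cv2) and the standard library are available. Lean on these libraries where they do the work, as an engineer would, in place of code of your own. Each camera call takes 0.05 s, during which the arm holds its last target. There are 200 camera calls.

### The job

Close up the gearbox: lift the two protective caps off the studs and put them in the small tray, and put every gear lying on the bench onto a D-shaft of the housing, one to a shaft, hub up, turned so that its flat matches the shaft's and it drops fully home. When all gears are home, lay the cover plate rib up over the two studs so that it drops flat onto the pillars' shoulders; leave the other things on the bench where they are.

Things in the scene. Friction and masses are not known exactly. Their poses are not given: they have to be found in the camera images.
- housing: Gearbox housing, an aluminium block fixed to the bench, 230 x 144 x 30 mm, fins on its long sides. Origin at the centre of its underside, z up, x along its length. Its flat top, 30 mm above the origin, carries four steel D-shafts (x = +-34, y = +-34 mm) and, at x = +-92 mm, y = 0, two fixed pillars with studs.
- stud0 (a point): Foot of the stud at x = -92 mm on the housing: centre of the pillar's shoulder, 70 mm above the bench. The round pillar below is 20 mm thick and 40 mm tall; the stud above is 10 mm thick and 18 mm tall, its tip tapered over the last 3 mm.
- stud1 (a point): Foot of the stud at x = +92 mm on the housing: centre of the pillar's shoulder, 70 mm above the bench. The round pillar below is 20 mm thick and 40 mm tall; the stud above is 10 mm thick and 18 mm tall, its tip tapered over the last 3 mm.
- shaft0: Steel D-shaft at x = -34, y = +34 mm on the housing: 16 mm diameter, 30 mm tall, top edge chamfered 2 mm, one flat over its whole height. Origin on its axis at the housing's top face, z up; its own +x axis points squarely out through the flat, which lies 5 mm from the axis. A white dot at its foot marks the flat side. Stands at any angle; stiff to turn (0.4 N m).
- shaft1: Steel D-shaft at x = -34, y = -34 mm on the housing: 16 mm diameter, 30 mm tall, top edge chamfered 2 mm, one flat over its whole height. Origin on its axis at the housing's top face, z up; its own +x axis points squarely out through the flat, which lies 5 mm from the axis. A white dot at its foot marks the flat side. Stands at any angle; stiff to turn (0.4 N m).
- shaft2: Steel D-shaft at x = +34, y = +34 mm on the housing: 16 mm diameter, 30 mm tall, top edge chamfered 2 mm, one flat over its whole height. Origin on its axis at the housing's top face, z up; its own +x axis points squarely out through the flat, which lies 5 mm from the axis. A white dot at its foot marks the flat side. Stands at any angle; stiff to turn (0.4 N m).
- shaft3: Steel D-shaft at x = +34, y = -34 mm on the housing: 16 mm diameter, 30 mm tall, top edge chamfered 2 mm, one flat over its whole height. Origin on its axis at the housing's top face, z up; its own +x axis points squarely out through the flat, which lies 5 mm from the axis. A white dot at its foot marks the flat side. Stands at any angle; stiff to turn (0.4 N m).
- gear0: Dark steel spur gear, flat on the bench, hub up; may be absent. All alike, 0.15-0.31 kg. Disc 56 mm across, 14 mm thick; hex hub 28 mm across flats (facing 0, 60, 120.. deg from +x), top 34 mm above the underside. Origin: axis at underside. Through bore 18 mm with a flat 6 mm from the axis on its +x side, as is a white dot on the disc. Fits any shaft, +x along the shaft's +x (play 0.15 rad).
- gear1: Dark steel spur gear, flat on the bench, hub up; may be absent. All alike, 0.15-0.31 kg. Disc 56 mm across, 14 mm thick; hex hub 28 mm across flats (facing 0, 60, 120.. deg from +x), top 34 mm above the underside. Origin: axis at underside. Through bore 18 mm with a flat 6 mm from the axis on its +x side, as is a white dot on the disc. Fits any shaft, +x along the shaft's +x (play 0.15 rad).
- gear2: Dark steel spur gear, flat on the bench, hub up; may be absent. All alike, 0.15-0.31 kg. Disc 56 mm across, 14 mm thick; hex hub 28 mm across flats (facing 0, 60, 120.. deg from +x), top 34 mm above the underside. Origin: axis at underside. Through bore 18 mm with a flat 6 mm from the axis on its +x side, as is a white dot on the disc. Fits any shaft, +x along the shaft's +x (play 0.15 rad).
- gear3: Dark steel spur gear, flat on the bench, hub up; may be absent. All alike, 0.15-0.31 kg. Disc 56 mm across, 14 mm thick; hex hub 28 mm across flats (facing 0, 60, 120.. deg from +x), top 34 mm above the underside. Origin: axis at underside. Through bore 18 mm with a flat 6 mm from the axis on its +x side, as is a white dot on the disc. Fits any shaft, +x along the shaft's +x (play 0.15 rad).
- cap0: Black plastic protective cap, 24 mm diameter, 34 mm tall, pushed loosely over the stud at x = -92 mm, standing on the pillar's shoulder; it lifts straight off (18 mm). Origin on its axis at the open underside, z up. About 30 g. The bore is 13 mm wide and 24 mm deep. The cover cannot go on while a cap is on its stud.
- cap1: Black plastic protective cap, 24 mm diameter, 34 mm tall, pushed loosely over the stud at x = +92 mm, standing on the pillar's shoulder; it lifts straight off (18 mm). Origin on its axis at the open underside, z up. About 30 g. The bore is 13 mm wide and 24 mm deep. The cover cannot go on while a cap is on its stud.
- tray: Grey open small-parts tray, empty, standing on the bench: 100 (x) x 130 (y) x 35 mm, walls and floor 3 mm. Origin at the centre of its underside, z up. It is held to the bench.
- cover: Aluminium cover plate, 220 x 110 x 5 mm, lying flat on the bench, rib up. Origin at the centre of its underside, z up, x along its length. A gripping rib runs along x over its middle: 80 mm long, 14 mm thick, from 5 to 35 mm above the underside. Two through holes, 13 mm diameter, at x = +-92 mm, y = 0, for the housing's studs; either way round fits. Home: underside on the shoulders. 0.25-0.49 kg.
- bearing_ring: Bystander, not part of the job. Loose steel ring, 40 mm across, 10 mm thick, lying among the gears; origin at the centre of its underside.
- grease_can: Bystander, not part of the job. Grey can, 48 mm across, 70 mm tall; origin at the centre of its underside.
- screwdriver: Bystander, not part of the job. Screwdriver lying on the bench.
- wrench: Bystander, not part of the job. Wrench lying on the bench beyond the housing.
- spacer: Bystander, not part of the job. Plain brass disc, 36 mm across, 25 mm tall; origin at the centre of its underside.
Things that resemble listed ones, but are neither listed nor needed, are in the scene too. What is shaped like the gear1 but orange, pink or turquoise is not meant.

How it is judged:
By the outcome, as a careful person would: the job done as asked, in the order asked, and still so for the second after the job is handed in, with the robot touching nothing.
Of gear0, gear1, gear2, gear3 only 2 to 4 are there at a start; the rules pass over those that are not, and their reading is None.
At some moment in a run one of gear0, gear1, gear2, gear3, cover may be knocked a few centimetres aside while the robot is not near it.
It also fails if it takes over 210 s, if anything falls off the work surface, if the arm or the gripper's body presses on something with over 40 N, if the wrist force passes 120 N, or if a joint passes its speed limit or range.

## Working session

There is one attempt and no reset: what is moved stays moved. The work goes in short steps, Python scripts to look and compute and a shell command to move; the robot and the scene stay as the last step left them, time stands still between calls to the robot, and variables do not carry over. Pictures are saved under pics/ and viewed, at most 14 in all, crops included, and the job is handed in when it is done.

```bash
ls; mkdir -p pics; python3 - <<'E'
from workcell import ctrl
import cv2
for n in ("top","side","wrist"):
    c=ctrl.read_camera(n); cv2.imwrite(f"pics/{n}0.png",c["img"]); print(n,c["vfov"],c["cx"],c["cy"],c["pose"].round(3).tolist() if hasattr(c["pose"],"round") else c["pose"], [k for k in c])
print(ctrl.observe())
E
```

```text
pics
top 50.61148679674746 286.1555237380914 210.71005550159893 [[-0.02, -0.998, 0.066, 499.121], [-1.0, 0.02, -0.002, -16.606], [0.0, -0.066, -0.998, 1336.405], [0.0, 0.0, 0.0, 1.0]] ['img', 'vfov', 'cx', 'cy', 'pose']
side 54.204395902004464 278.84640742029165 207.79526793445982 [[-0.968, -0.173, 0.181, 408.43], [-0.25, 0.616, -0.747, 665.829], [0.018, -0.768, -0.64, 662.647], [0.0, 0.0, 0.0, 1.0]] ['img', 'vfov', 'cx', 'cy', 'pose']
wrist 61.83721321102045 284.74078645230605 202.8611451390634 [[0.257, 0.927, 0.275, 70.271], [0.967, -0.246, -0.075, 550.849], [-0.002, 0.284, -0.959, 373.108], [0.0, 0.0, 0.0, 1.0]] ['img', 'vfov', 'cx', 'cy', 'pose']
{'t': 0.15, 'joint_positions': array([ 1.17678105e+00,  3.26794066e-01, -1.93305326e-01,  1.05202273e+00,
        1.32181560e-05,  1.43662671e+00]), 'qd': array([-3.74418208e-04,  1.48468150e-03,  3.60930363e-03, -8.52093190e-05,
       -1.57269799e-03,  1.09867906e-03]), 'tau': array([ 6.37995845e-05, -4.43705320e+01,  2.62664437e+01,  1.05021999e-02,
       -1.43189291e-04, -1.74191047e-05]), 'ee_pos': array([141.12625115, 531.17139177, 249.6891315 ]), 'eef_rot': array([-1.79418802e-04,  1.29557599e-01,  9.91571676e-01, -6.38191564e-04]), 'force': array([ 0.23514704, -0.05681555, -0.18800188]), 'moment': array([-0.00014021,  0.05274397,  0.03812036]), 'gripper_force': 0.0, 'width': 0.9982165544218514}
```

View pics/top0.png

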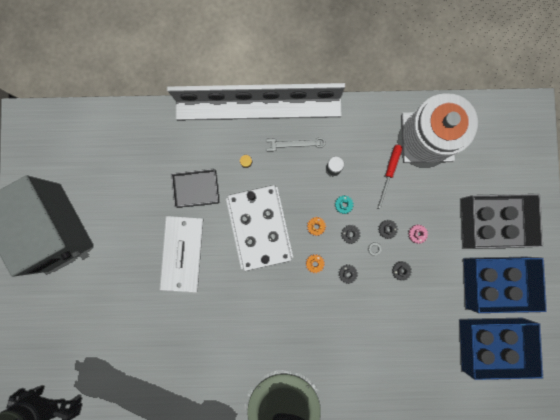

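View pics/side0.png

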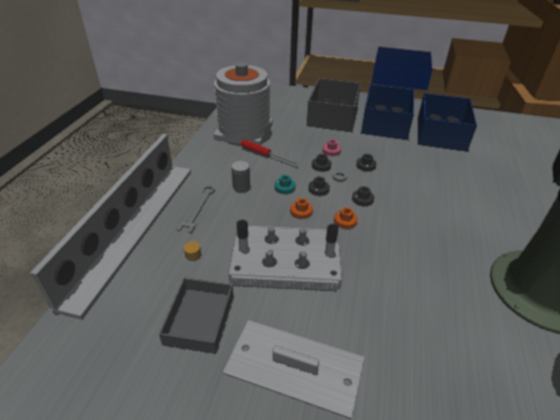

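The top view shows four dark gears at about (350,234), (388,229), (347,273) and (401,270). Lookalikes are orange (316,227) and (315,263), turquoise (344,204) and pink (418,234), and the ring is at (375,249). The housing is at (259,227), with black caps at (251,196) and (265,259). The tray is at (195,188) and the cover at (181,254). The side view agrees.

```bash
cat > h.py <<'E'
import numpy as np, cv2
from workcell import ctrl
from scipy.spatial.transform import Rotation as Ro
def cam(n):
    c=ctrl.read_camera(n); c["f"]=210/np.tan(np.radians(c["vfov"]/2)); c["pose"]=np.array(c["pose"]); return c
def ray(c,uv,z):
    uv=np.atleast_2d(np.array(uv,float)); d=np.c_[(uv[:,0]-c["cx"])/c["f"],(uv[:,1]-c["cy"])/c["f"],np.ones(len(uv))]@c["pose"][:3,:3].T
    o=c["pose"][:3,3]; return o+d*((z-o[2])/d[:,2])[:,None]
def proj(c,p):
    q=(np.atleast_2d(p)-c["pose"][:3,3])@c["pose"][:3,:3]; return np.c_[q[:,0]/q[:,2]*c["f"]+c["cx"],q[:,1]/q[:,2]*c["f"]+c["cy"]]
def rot(): 
    q=ctrl.observe()["eef_rot"]; return Ro.from_quat(np.r_[q[1:],q[0]])
def go(p,yaw=None):
    """dp in tool axes to world p (mm); yaw = wanted world angle of the tool y axis (mod pi)"""
    s=ctrl.observe(); R=rot(); ty=R.apply([0,1,0]); y=np.arctan2(ty[1],ty[0])
    print("dp",R.inv().apply(np.array(p)-s["ee_pos"]).round(1),"yaw now",round(y,3),"q6",s["joint_positions"][5].round(2),end=" ")
    if yaw is not None:
        d=-((yaw-y+np.pi/2)%np.pi-np.pi/2); print("turn z",round(d,3),end=" ")
    print()
E
python3 - <<'E'
from h import *
c=cam("top")
for n,uv,z in [("gA",(350,234),14),("gB",(388,229),14),("gC",(347,273),14),("gD",(401,270),14),("ring",(375,249),10),("cap",(251,196),104),("cap",(265,259),104),("cover",(181,254),5),("tray",(195,188),35),("h1",(232,198),30),("h2",(287,262),30),("orange",(316,227),14)]:
    print(n,ray(c,uv,z)[0].round(0))
R=rot();print(R.as_matrix().round(3))
go([400,220,300],np.pi/2)
E
```

```text
gA [ 513. -207.   14.]
gB [ 526. -321.   14.]
gC [ 398. -195.   14.]
gD [ 404. -355.   14.]
ring [ 467. -281.   10.]
cap [623.  79. 104.]
cap [448.  42. 104.]
cover [464. 298.   5.]
tray [657. 248.  35.]
h1 [626. 140.  30.]
h2 [435. -18.  30.]
orange [ 536. -107.   14.]
[[-0.966  0.257 -0.   ]
 [ 0.257  0.966 -0.001]
 [ 0.    -0.001 -1.   ]]
dp [-330.1 -234.4  -50. ] yaw now 1.311 q6 1.44 turn z -0.26
```

View pics/wrist0.png

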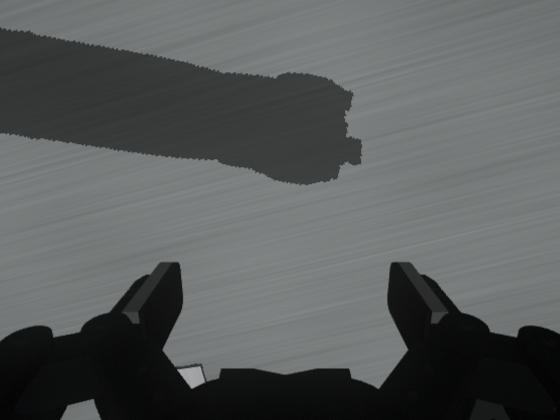

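The wrist view shows only bench, the arm's shadow and the fingers at the bottom, so image right is tool +y and image up is tool +x. Next I go over the housing.

```bash
R5='{"x":0}'
python3 -m inch '{"rotation":[[0,0,0],[0,0,0],[0,0,0],[0,0,0],[0,0,0]],"dp":[[-33.5,-23.6,-3],[-33.5,-23.6,-3],[-33.5,-23.6,-3],[-33.5,-23.6,-3],[-33.5,-23.6,-3]],"hand":[1,1,1,1,1]}'
python3 -m inch '{"rotation":[[0,0,0],[0,0,0],[0,0,0],[0,0,0],[0,0,0]],"dp":[[-33.5,-23.6,-3],[-33.5,-23.6,-3],[-33.5,-23.6,-3],[-33.5,-23.6,-3],[-33.5,-23.6,-3]],"hand":[1,1,1,1,1]}'
python3 -m inch '{"rotation":[[0,0,0],[0,0,0],[0,0,0],[0,0,0],[0,0,0]],"dp":[[-33.5,-23.6,-3],[-33.5,-23.6,-3],[-33.5,-23.6,-3],[-33.5,-23.6,-3],[-33.5,-23.6,-3]],"hand":[1,1,1,1,1]}'
python3 -m inch '{"rotation":[[0,0,-0.087],[0,0,-0.087],[0,0,-0.086],[0,0,0],[0,0,0]],"dp":[[0,0,0],[0,0,0],[0,0,0],[0,0,0],[0,0,0]],"hand":[1,1,1,1,1]}'
python3 - <<'E'
from h import *
c=cam("wrist"); cv2.imwrite("pics/w1.png",c["img"])
go([535,60,250],np.pi/2); print(ctrl.observe()["ee_pos"],c["pose"].round(3))
E
```

```text
t: 0.62
ee_pos: [273.4, 372.9, 265.3]
eef_rot: [0.0, 0.129, 0.992, -0.0]
force: [1.1, 0.2, -0.0]
width: 1.004
gripper_force: 0.0
t: 1.03
ee_pos: [405.2, 215.6, 280.5]
eef_rot: [0.0, 0.13, 0.992, 0.0]
force: [0.2, 0.5, 0.6]
width: 1.0
gripper_force: 0.0
t: 1.45
ee_pos: [536.9, 58.4, 295.4]
eef_rot: [-0.0, 0.13, 0.992, 0.0]
force: [0.0, 0.9, -0.4]
width: 0.998
gripper_force: 0.0
t: 1.87
ee_pos: [535.8, 60.3, 295.1]
eef_rot: [-0.0, 0.001, 1.0, 0.0]
force: [-0.8, 0.0, -0.6]
width: 0.999
gripper_force: 0.0
dp [ 0.8 -0.4 45.2] yaw now 1.569 q6 -0.02 turn z -0.002 
[535.83276666  60.44565137 295.16382904] [[ 2.0000e-03  9.5900e-01  2.8400e-01  4.6259e+02]
 [ 1.0000e+00 -2.0000e-03 -1.0000e-03  6.1408e+01]
 [-0.0000e+00  2.8400e-01 -9.5900e-01  4.1861e+02]
 [ 0.0000e+00  0.0000e+00  0.0000e+00  1.0000e+00]]
```

View pics/w1.png

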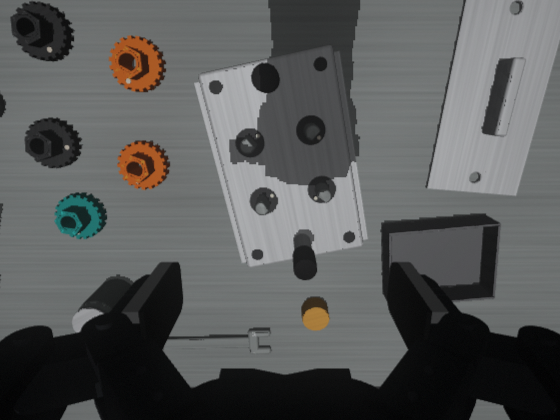

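The wrist view shows the near cap top at about (265,77) and the far cap top at about (305,266). The four shafts are at (250,143), (311,130), (263,203) and (322,190). The tray centre is at about (441,255), with the cover at the upper right.

```bash
python3 - <<'E'
from h import *
c=cam("wrist"); g=cv2.cvtColor(c["img"],cv2.COLOR_BGR2GRAY)
a=ray(c,(265,77),104)[0];b=ray(c,(305,268),104)[0]; print("caps",a,b,np.hypot(*(b-a)[:2]),np.arctan2(*(b-a)[1::-1]))
print("tray",ray(c,[(383,222),(500,216),(494,297),(388,305)],35).round(0))
print("shafts",ray(c,[(250,143),(311,130),(263,205),(322,191)],60).round(0))
for p in (a,b): print("TCP over"); go([p[0],p[1],97])
print("gap grey: near cap",g[77,265],g[266,305],g[100,300])
cv2.imwrite("pics/w2.png",cv2.resize(c["img"][30:300,190:380],None,fx=2.2,fy=2.2,interpolation=cv2.INTER_CUBIC)[:600])
E
```

```text
caps [444.78145355  44.77726267 104.        ] [623.21858161  81.29418332 104.        ] 182.13537317903436 0.20186141123027823
tray [[600. 175.  35.]
 [592. 310.  35.]
 [698. 321.  35.]
 [710. 190.  35.]]
shafts [[505.  26.  60.]
 [493.  88.  60.]
 [571.  38.  60.]
 [556. 101.  60.]]
TCP over
dp [ 91.  -15.9 198.2] yaw now 1.57 q6 -0.02 
TCP over
dp [-87.4  20.8 198.2] yaw now 1.57 q6 -0.02 
gap grey: near cap 25 32 77
```

View pics/w2.png

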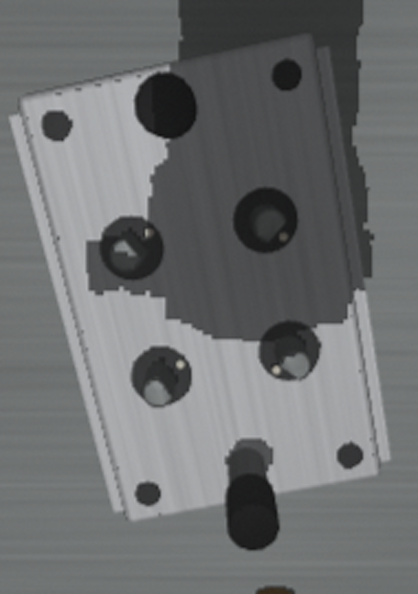

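Cap spacing measures 182 mm against 184 mm, so the scale is good. The housing axis is at 0.202 rad. Next I grip the far cap.

```bash
python3 -m inch '{"rotation":[[0,0,0],[0,0,0],[0,0,0],[0,0,0],[0,0,0]],"dp":[[-29.2,7,20],[-29.2,7,20],[-29,6.8,20],[0,0,34],[0,0,34]],"hand":[1,1,1,0.3,0.3]}'
python3 -m inch '{"rotation":[[0,0,0],[0,0,0],[0,0,0],[0,0,0],[0,0,0]],"dp":[[0,0,34],[0,0,34],[0,0,2],[0,0,0],[0,0,0]],"hand":[0.3,0.3,0.3,-1,-1]}' 30
python3 -m inch '{"rotation":[[0,0,0],[0,0,0],[0,0,0],[0,0,0],[0,0,0]],"dp":[[0,0,0],[0,0,0],[0,0,-30],[0,0,-30],[0,0,-20]],"hand":[-1,-1,-1,-1,-1]}'
python3 -c "
from h import *
go([637,215,150]);go([660,270,150])"
```

```text
t: 2.38
ee_pos: [625.6, 81.9, 166.5]
eef_rot: [0.002, 0.0, 1.0, 0.0]
force: [-0.9, 0.6, 0.3]
width: 0.745
gripper_force: 0.0
t: 2.8
ee_pos: [624.3, 81.4, 98.9]
eef_rot: [0.001, -0.0, 1.0, 0.0]
force: [-0.6, -0.4, -0.7]
width: 0.375
gripper_force: 0.0
t: 3.22
ee_pos: [625.0, 81.2, 181.7]
eef_rot: [0.002, 0.0, 1.0, 0.0]
force: [1.2, -0.2, -0.5]
width: 0.263
gripper_force: 30.6
dp [-11.9 133.8  31.7] yaw now 1.571 q6 0.01 
dp [-34.9 188.8  31.9] yaw now 1.571 q6 0.01
```

```bash
python3 -m inch '{"rotation":[[0,0,0],[0,0,0],[0,0,0],[0,0,0],[0,0,0]],"dp":[[-10,33.4,0],[-10,33.4,0],[-10,33.4,0],[-10,33.4,0],[-10,33.4,0]],"hand":[-1,-1,-1,-1,-1]}'
python3 -m inch '{"rotation":[[0,0,0],[0,0,0],[0,0,0],[0,0,0],[0,0,0]],"dp":[[0,0,37],[0,0,37],[0,0,37],[0,0,24],[0,0,13]],"hand":[-1,-1,-1,-1,-1]}'
python3 -m inch '{"rotation":[[0,0,0],[0,0,0],[0,0,0],[0,0,0],[0,0,0]],"dp":[[0,0,0],[0,0,0],[0,0,-40],[0,0,-40],[0,0,-40]],"hand":[-0.2,-0.2,-0.2,-0.2,-0.2]}'
python3 -c "
from h import *
go([445,45,140])"
```

```text
t: 3.63
ee_pos: [674.3, 249.9, 179.7]
eef_rot: [0.002, 0.0, 1.0, 0.0]
force: [0.8, -0.3, -0.3]
width: 0.264
gripper_force: 30.6
t: 4.05
ee_pos: [672.8, 248.0, 29.1]
eef_rot: [-0.0, -0.0, 1.0, -0.0]
force: [-10.5, -5.0, 38.6]
width: 0.264
gripper_force: 36.9
t: 4.47
ee_pos: [673.6, 248.2, 152.1]
eef_rot: [0.001, -0.0, 1.0, 0.0]
force: [0.7, 0.2, 0.4]
width: 0.396
gripper_force: 0.0
dp [ 228.6 -203.2   11.8] yaw now 1.571 q6 0.25
```

```bash
python3 -m inch '{"rotation":[[0,0,0],[0,0,0],[0,0,0],[0,0,0],[0,0,0]],"dp":[[28.6,-25.4,0],[28.6,-25.4,0],[28.6,-25.4,0],[28.6,-25.4,0],[28.6,-25.4,0]],"hand":[0.3,0.3,0.3,0.3,0.3]}'
python3 -m inch '{"rotation":[[0,0,0],[0,0,0],[0,0,0],[0,0,0],[0,0,0]],"dp":[[28.6,-25.4,0],[28.6,-25.4,0],[28.4,-25.4,0],[0,0,30],[0,0,24]],"hand":[0.3,0.3,0.3,0.3,0.3]}'
python3 -m inch '{"rotation":[[0,0,0],[0,0,0],[0,0,0],[0,0,0],[0,0,0]],"dp":[[0,0,0],[0,0,0],[0,0,0],[0,0,0],[0,0,0]],"hand":[0.3,-1,-1,-1,-1]}'
python3 -m inch '{"rotation":[[0,0,0],[0,0,0],[0,0,0],[0,0,0],[0,0,0]],"dp":[[0,0,-30],[0,0,-30],[0,0,0],[0,0,0],[0,0,0]],"hand":[-1,-1,-1,-1,-1]}'
python3 -c "
from h import *
go([628,246,150])"
```

```text
t: 4.88
ee_pos: [530.1, 120.3, 151.4]
eef_rot: [0.002, -0.0, 1.0, 0.0]
force: [0.4, -0.3, -0.0]
width: 0.647
gripper_force: 0.0
t: 5.3
ee_pos: [446.1, 43.6, 97.8]
eef_rot: [0.004, 0.001, 1.0, -0.0]
force: [1.0, 0.8, 0.4]
width: 0.65
gripper_force: 0.0
t: 5.72
ee_pos: [446.5, 45.0, 97.0]
eef_rot: [0.002, -0.0, 1.0, -0.0]
force: [-1.1, -1.1, 6.7]
width: 0.269
gripper_force: 29.1
t: 6.13
ee_pos: [445.0, 45.1, 155.6]
eef_rot: [0.001, -0.0, 1.0, -0.0]
force: [-0.3, 0.4, -0.9]
width: 0.27
gripper_force: 30.8
dp [-183.1  200.7    5.7] yaw now 1.571 q6 -0.06
```

```bash
python3 -m inch '{"rotation":[[0,0,0],[0,0,0],[0,0,0],[0,0,0],[0,0,0]],"dp":[[-26.2,28.7,0],[-26.2,28.7,0],[-26.2,28.7,0],[-26.2,28.7,0],[-26.2,28.7,0]],"hand":[-1,-1,-1,-1,-1]}'
python3 -m inch '{"rotation":[[0,0,0],[0,0,0],[0,0,0],[0,0,0],[0,0,0]],"dp":[[-26.2,28.7,0],[-26.2,28.7,0],[0,0,36],[0,0,36],[0,0,30]],"hand":[-1,-1,-1,-1,-1]}'
python3 -m inch '{"rotation":[[0,0,0],[0,0,0],[0,0,0],[0,0,0],[0,0,0]],"dp":[[0,0,21],[0,0,0],[0,0,0],[0,0,-40],[0,0,-40]],"hand":[-1,-0.2,-0.2,-0.2,-0.2]}'
python3 -m inch '{"rotation":[[0,0,0],[0,0,0],[0,0,0],[0,0,0],[0,0,0]],"dp":[[0,0,-40],[0,0,-40],[30,-20,0],[30,-20,0],[30,-20,0]],"hand":[0,0,0,0,0]}'
python3 - <<'E'
from h import *
c=cam("wrist"); cv2.imwrite("pics/w3.png",c["img"])
go([520,55,230],np.pi/2)
E
```

```text
t: 6.55
ee_pos: [575.8, 189.9, 153.6]
eef_rot: [-0.001, -0.0, 1.0, -0.0]
force: [0.6, -0.4, -0.4]
width: 0.271
gripper_force: 30.8
t: 6.97
ee_pos: [627.0, 246.5, 49.4]
eef_rot: [-0.001, -0.001, 1.0, -0.0]
force: [-0.4, 0.1, -0.9]
width: 0.263
gripper_force: 30.8
t: 7.38
ee_pos: [626.5, 245.3, 111.0]
eef_rot: [-0.003, -0.0, 1.0, -0.001]
force: [0.8, -0.1, 0.4]
width: 0.402
gripper_force: 0.0
t: 7.8
ee_pos: [538.2, 185.6, 194.6]
eef_rot: [0.002, -0.0, 1.0, 0.0]
force: [-0.3, -0.1, 0.3]
width: 0.503
gripper_force: 0.0
dp [   8.4 -126.8  -37.8] yaw now 1.57 q6 0.2 turn z -0.001
```

View pics/w3.png

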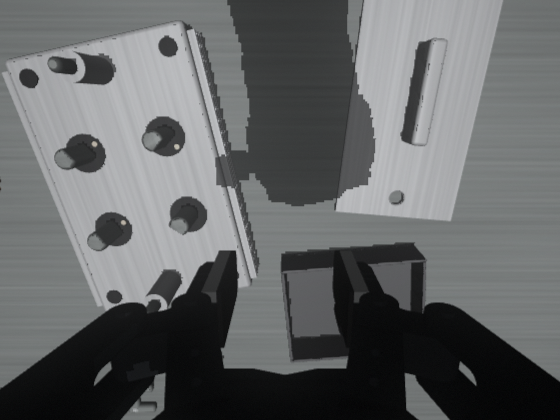

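The wrist view shows both caps off, with bare studs at (62,66) and (155,305). The shafts and their dots at (95,144), (177,147), (124,223) and (172,226) are clear. I now take a close look at the housing for shaft centres and flats.

```bash
python3 -m inch '{"rotation":[[0,0,0],[0,0,0],[0,0,0],[0,0,0],[0,0,0]],"dp":[[4,-31.5,-2],[4,-31.5,-2],[4,-31.5,-2],[4,-31.5,-2],[0,0,0]],"hand":[0,0,0,0,0]}'
python3 -m inch '{"rotation":[[0,0,0],[0,0,0]],"dp":[[0,0,0],[0,0,0]],"hand":[0,0]}'
python3 - <<'E'
from h import *
import pickle
c=cam("wrist"); pickle.dump(c,open("w4.pkl","wb"))
# predicted shafts
th=.202; C=np.array([534,63])
P=np.array([[-34,34],[-34,-34],[34,34],[34,-34]]);Rm=np.array([[np.cos(th),-np.sin(th)],[np.sin(th),np.cos(th)]])
for z in (30,60): print(proj(c,np.c_[P@Rm.T+C,np.full(4,z)]).round(0).tolist())
print(proj(c,np.c_[np.array([[-92,0],[92,0]])@Rm.T+C,[88,88]]).round(0).tolist())
tiles=[]
for u,v in proj(c,np.c_[P@Rm.T+C,np.full(4,45)]).round().astype(int):
    print(u-30,v-30); t=cv2.resize(c["img"][v-30:v+30,u-30:u+30],(300,300),interpolation=cv2.INTER_CUBIC)
    tiles.append(cv2.convertScaleAbs(t,alpha=1.4))
cv2.imwrite("pics/w4.png",np.vstack([np.hstack(tiles[:2]),np.hstack(tiles[2:])]))
E
```

```text
t: 8.27
ee_pos: [522.1, 55.5, 201.9]
eef_rot: [0.001, 0.003, 1.0, -0.001]
force: [0.6, -0.3, 0.1]
width: 0.499
gripper_force: 0.0
t: 8.43
ee_pos: [522.6, 60.1, 201.1]
eef_rot: [0.001, 0.0, 1.0, 0.0]
force: [0.6, 0.4, -0.3]
width: 0.498
gripper_force: 0.0
[[319.0, 154.0], [240.0, 170.0], [332.0, 228.0], [258.0, 242.0]]
[[322.0, 160.0], [235.0, 177.0], [336.0, 241.0], [255.0, 256.0]]
[[259.0, 90.0], [311.0, 330.0]]
290 127
208 143
304 204
226 219
```

View pics/w4.png

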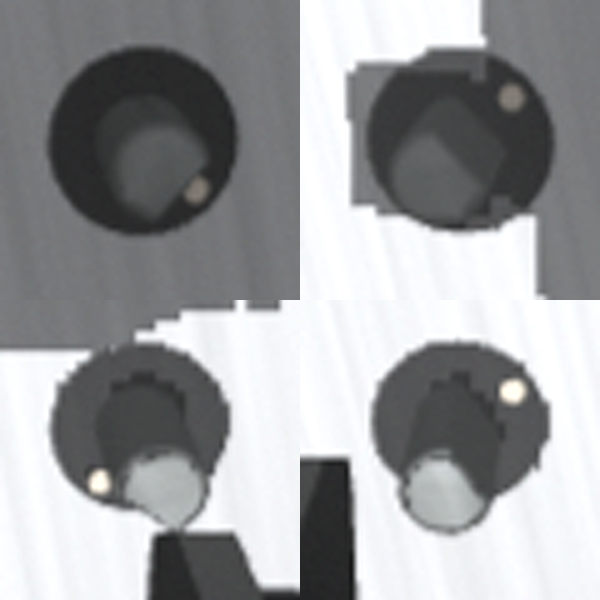

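In the tiles, shaft collar centres are at (318.6,155.2), (240.2,170.6), (332,229.4) and (258.2,244.2). The dots are at (329.4,164.8), (250.2,162.4), (323.8,240.2) and (268.4,237.2).

```bash
python3 - <<'E'
from h import *
import pickle
c=pickle.load(open("w4.pkl","rb"))
col=ray(c,[(318.6,155.2),(240.2,170.6),(332,229.4),(258.2,244.2)],30)[:,:2]
dot=ray(c,[(329.4,164.8),(250.2,162.4),(323.8,240.2),(268.4,237.2)],30)[:,:2]
P=np.array([[-34,34],[-34,-34],[34,34],[34,-34]])
C=col.mean(0);z=((col-C)@[1,1j])@np.conj(P@[1,1j]);th=np.angle(z);s=abs(z)/(4*2*34**2)
Rm=np.array([[np.cos(th),-np.sin(th)],[np.sin(th),np.cos(th)]]);F=P@Rm.T+C
print("C",C,"th",th,"scale",s,"resid",(col-F).round(1).tolist())
d=dot-F;a=np.arctan2(d[:,1],d[:,0]);print("shafts",F.round(1).tolist(),"flat",a.round(2),"r",np.hypot(*d.T).round(1))
np.savez("house.npz",C=C,th=th,F=F,a=a)
go([455,-250,200])
E
```

```text
C [535.27145156  63.26483873] th 0.2036562297375968 scale 1.0047396756637945 resid [[-0.1, -0.1], [-0.7, -0.0], [0.1, 0.0], [0.7, 0.1]]
shafts [[495.1, 89.7], [508.9, 23.1], [561.7, 103.4], [575.4, 36.8]] flat [ 0.85  2.3  -0.59  2.15] r [12.3 11.6 12.6 11.3]
dp [  67.8 -310.5    0.7] yaw now 1.572 q6 -0.03
```

```bash
python3 -m inch '{"rotation":[[0,0,0],[0,0,0],[0,0,0],[0,0,0],[0,0,0]],"dp":[[9,-38,-5],[9,-38,-5],[9,-38,-5],[9,-38,-5],[9,-38,-5]],"hand":[0,0,0,0,0]}'
python3 -m inch '{"rotation":[[0,0,0],[0,0,0],[0,0,0],[0,0,0],[0,0,0]],"dp":[[5,-38,-5],[5,-38,-5],[5,-38,-5],[0,-20,0],[0,0,0]],"hand":[0,0,0,0,0]}'
python3 -m inch '{"rotation":[[0,0,0],[0,0,0]],"dp":[[0,0,0],[0,0,0]],"hand":[0,0]}'
python3 - <<'E'
from h import *
c=cam("wrist"); cv2.imwrite("pics/w5.png",c["img"]); 
import pickle; pickle.dump(c,open("w5.pkl","wb"))
E
```

```text
t: 8.9
ee_pos: [477.2, -130.3, 225.7]
eef_rot: [0.0, -0.002, 1.0, 0.0]
force: [1.0, -0.2, 0.1]
width: 0.499
gripper_force: 0.0
t: 9.32
ee_pos: [463.2, -267.6, 240.6]
eef_rot: [0.001, 0.001, 1.0, -0.001]
force: [-0.9, -0.4, 0.8]
width: 0.504
gripper_force: 0.0
t: 9.48
ee_pos: [462.5, -262.8, 240.0]
eef_rot: [-0.0, -0.001, 1.0, 0.001]
force: [0.8, 0.7, -0.7]
width: 0.502
gripper_force: 0.0
```

View pics/w5.png

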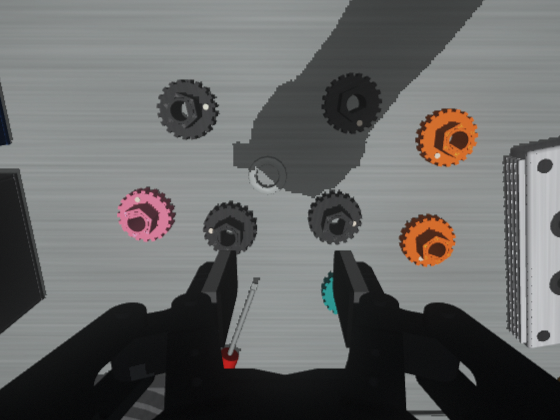

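Dark gears are at (188,109), (352,103), (230,228) and (335,216). Pink is at (147,214), orange at (446,137) and (427,240), turquoise at (330,292), and the ring at (267,176). Only the four dark ones with a white dot fit the description. I take the one at (335,216) first and confirm it with a close crop.

```bash
python3 - <<'E'
from h import *
import pickle
c=pickle.load(open("w5.pkl","rb"))
for n,uv,d in [("A",(335,216),(355,223)),("B",(352,103),(359,123)),("C",(230,228),(208,232)),("D",(188,109),(206,106))]:
    p,q=ray(c,[uv,d],14)[:,:2]; print(n,p.round(0),"yaw",np.arctan2(*(q-p)[::-1]).round(2)); go([*p,150])
E
```

```text
A [ 507. -209.] yaw 1.22
dp [-44.8  53.6  90. ] yaw now 1.573 q6 -0.66 
B [ 393. -197.] yaw 0.4
dp [69.5 65.3 90.1] yaw now 1.573 q6 -0.66 
C [ 521. -320.] yaw -1.38
dp [-58.1 -57.3  89.9] yaw now 1.573 q6 -0.66 
D [ 399. -355.] yaw 1.73
dp [ 64.  -92.3  89.9] yaw now 1.573 q6 -0.66
```

```bash
python3 -m inch '{"rotation":[[0,0,0],[0,0,0],[0,0,0],[0,0,0],[0,0,0]],"dp":[[-15,18,30],[-15,18,30],[-15,17.6,30],[0,0,0],[0,0,0]],"hand":[0.2,0.2,0.2,0.2,0.2]}'
python3 -m inch '{"rotation":[[0,0,0],[0,0,0]],"dp":[[0,0,0],[0,0,0]],"hand":[0.2,0.2]}'
cat >> h.py <<'E'
def gear(c,p,save=None):
    """crop round rough world xy p, rectified to 4 px/mm on plane z=14; centre = p"""
    S=4; n=75; X,Y=np.meshgrid(np.arange(-n//2*S,n//2*S)/S,np.arange(-n//2*S,n//2*S)/S)
    w=np.c_[(p[0]-Y.ravel()),(p[1]+X.ravel()),np.full(X.size,14.)]  # right=+y, up=+x
    m=proj(c,w).astype(np.float32).reshape(*X.shape,2)
    im=cv2.remap(c["img"],m[...,0],m[...,1],cv2.INTER_CUBIC)
    if save: cv2.imwrite(save,cv2.convertScaleAbs(im,alpha=1.6))
    return im
E
python3 - <<'E'
from h import *
c=cam("wrist"); print(proj(c,[507,-209,14]),ctrl.observe()["ee_pos"]); import pickle; pickle.dump(c,open("gA.pkl","wb"))
cv2.imwrite("pics/gA.png",cv2.convertScaleAbs(cv2.resize(c["img"][150:330,200:370],None,fx=3,fy=3,interpolation=cv2.INTER_CUBIC),alpha=1.6))
E
```

```text
t: 9.95
ee_pos: [506.5, -207.5, 148.6]
eef_rot: [-0.002, -0.002, 1.0, 0.001]
force: [-0.4, -0.5, 0.4]
width: 0.602
gripper_force: 0.0
t: 10.12
ee_pos: [507.9, -210.9, 151.8]
eef_rot: [0.001, -0.0, 1.0, -0.001]
force: [0.0, -0.6, -0.2]
width: 0.597
gripper_force: 0.0
[[286.25895801 196.12256264]] [ 507.92048546 -211.25471435  151.90042866]
```

View pics/gA.png

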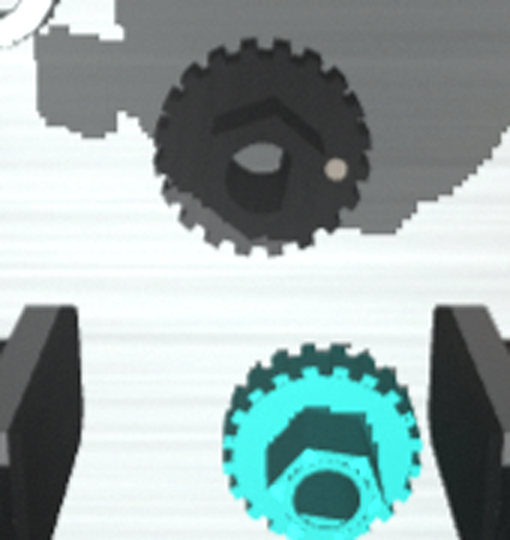

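The gear is dark with a hex hub and a white dot at crop (335,169), disc centre (263,147), so it is a real gear. The turquoise lookalike is below it. I automate the centre and dot detection.

```bash
cat >> h.py <<'E'
def find(c,p,thr=55,z=14):
    g=cv2.cvtColor(c["img"],cv2.COLOR_BGR2GRAY); sat=np.ptp(c["img"].astype(int),axis=2)
    u,v=proj(c,[*p,z])[0]
    m=((g<thr)&(sat<25)).astype(np.uint8)
    yy,xx=np.mgrid[:420,:560]; k=abs(c["f"]/ (c["pose"][2,3]-z)); m[np.hypot(xx-u,yy-v)>42*k]=0
    cs=cv2.findContours(m,cv2.RETR_EXTERNAL,cv2.CHAIN_APPROX_NONE)[0]; ct=max(cs,key=cv2.contourArea)
    h=cv2.convexHull(ct)[:,0]; W=ray(c,h,z)[:,:2]
    (x,y),r=cv2.minEnclosingCircle(W.astype(np.float32)); ctr=np.array([x,y])
    w=ray(c,np.c_[xx.ravel(),yy.ravel()],z)[:,:2]; d=np.hypot(*(w-ctr).T)
    ins=(d<25)&(d>15); lo=np.median(g.ravel()[ins])
    b=(ins&(g.ravel()>lo+35)).reshape(420,560).astype(np.uint8)
    n,L,S,ce=cv2.connectedComponentsWithStats(b,connectivity=8)
    out=[(ray(c,ce[i],z)[0,:2]-ctr,S[i,4]) for i in range(1,n) if 4<=S[i,4]<200]
    print("centre",ctr.round(1),"r",round(float(r),1),"dots",[(round(float(np.arctan2(q[1],q[0])),3),round(float(np.hypot(*q)),1),int(a)) for q,a in out])
    return ctr
E
python3 - <<'E'
from h import *
import pickle
c=pickle.load(open("gA.pkl","rb")); print(ray(c,[(287.7,199),(311.7,206.3)],14).round(1)); find(c,[507,-209])
c=pickle.load(open("w5.pkl","rb"))
for p in ([507,-209],[393,-197],[521,-320],[399,-355]): find(c,p)
E
```

```text
[[ 509.3 -207.9   14. ]
 [ 515.2 -189.2   14. ]]
centre [ 509.6 -208.2] r 29.0 dots [(1.296, 19.6, 39)]
centre [ 511.2 -208.3] r 17.8 dots [(1.372, 20.6, 20)]
centre [ 393.2 -198. ] r 29.1 dots [(0.451, 19.9, 26)]
centre [ 524.1 -322.5] r 19.8 dots [(-1.599, 18.2, 22), (-0.785, 24.2, 5)]
centre [ 400.  -362.9] r 9.7 dots [(-2.735, 24.4, 5), (-1.466, 19.8, 173), (1.719, 23.8, 15)]
```

```bash
python3 -m inch '{"rotation":[[0,0,0.1],[0,0,0.1],[0,0,0.1],[0,0,0],[0,0,0]],"dp":[[0,0,20],[0,0,20],[0,0,20],[0,0,0],[0,0,0]],"hand":[0.2,0.2,0.2,0.2,0.2]}'
python3 -c "
from h import *
go([509.5,-208.1,36],1.27)"
```

```text
t: 10.58
ee_pos: [506.7, -210.9, 90.7]
eef_rot: [-0.0, 0.149, 0.989, 0.0]
force: [1.0, -0.3, 0.3]
width: 0.598
gripper_force: 0.0
dp [-1.9  3.5 54.7] yaw now 1.273 q6 -0.23 turn z 0.003
```

```bash
python3 -m inch '{"rotation":[[0,0,0],[0,0,0],[0,0,0],[0,0,0],[0,0,0]],"dp":[[-1.9,3.5,24],[0,0,20],[0,0,10.5],[0,0,0],[0,0,0]],"hand":[0.2,0.2,0.2,-1,-1]}' 60
python3 -m inch '{"rotation":[[0,0,0],[0,0,0],[0,0,0],[0,0,0],[0,0,0]],"dp":[[0,0,0],[0,0,0],[0,0,0],[0,0,-30],[0,0,-30]],"hand":[-1,-1,-1,-1,-1]}'
python3 -m inch '{"rotation":[[0,0,0],[0,0,0],[0,0,0],[0,0,0],[0,0,0]],"dp":[[0,0,-30],[0,0,-25],[0,0,0],[0,0,0],[0,0,0]],"hand":[-1,-1,-1,-1,-1]}'
python3 - <<'E'
from h import *
c=cam("wrist"); cv2.imwrite("pics/held.png",c["img"])
go([495.1,89.7,115],.85)
E
```

```text
t: 11.0
ee_pos: [510.3, -208.2, 36.7]
eef_rot: [0.0, 0.149, 0.989, -0.0]
force: [-0.9, 3.6, 4.0]
width: 0.33
gripper_force: 25.3
t: 11.42
ee_pos: [508.4, -206.8, 95.2]
eef_rot: [-0.002, 0.149, 0.989, 0.001]
force: [1.3, -0.9, -2.7]
width: 0.316
gripper_force: 60.0
t: 11.83
ee_pos: [509.5, -207.5, 150.2]
eef_rot: [-0.0, 0.149, 0.989, 0.0]
force: [0.1, -0.1, -3.2]
width: 0.316
gripper_force: 60.0
dp [100.9 279.5  34.9] yaw now 1.271 q6 -0.22 turn z 0.421
```

View pics/held.png

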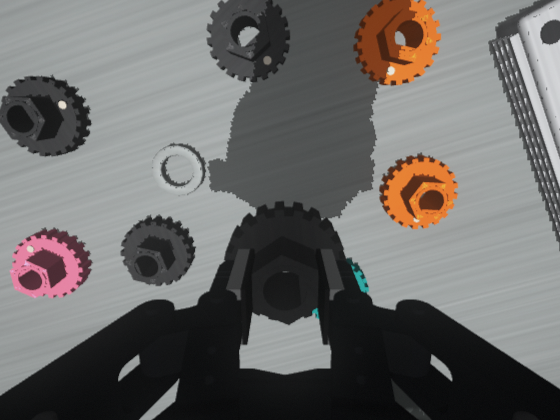

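The gear is held squarely, its hub at (288,270) between the pads.

```bash
python3 -m inch '{"rotation":[[0,0,0],[0,0,0],[0,0,0],[0,0,0],[0,0,0]],"dp":[[12.6,34.9,0],[12.6,34.9,0],[12.6,34.9,0],[12.6,34.9,0],[12.6,34.9,0]],"hand":[-1,-1,-1,-1,-1]}'
python3 -m inch '{"rotation":[[0,0,0],[0,0,0],[0,0,0],[0,0,0.1],[0,0,0.1]],"dp":[[12.6,34.9,0],[12.6,34.9,0],[12.6,34.9,0],[0,0,10],[0,0,10]],"hand":[-1,-1,-1,-1,-1]}'
python3 -m inch '{"rotation":[[0,0,0.12],[0,0,0.1],[0,0,0],[0,0,0],[0,0,0]],"dp":[[0,0,10],[0,0,10],[0,0,0],[0,0,0],[0,0,0]],"hand":[-1,-1,-1,-1,-1]}'
python3 -c "
from h import *
go([495.1,89.7,98],.85)
for i in range(4): print(ctrl.observe()['ee_pos'].round(1))"
```

```text
t: 12.3
ee_pos: [499.8, -20.7, 149.0]
eef_rot: [-0.002, 0.15, 0.989, 0.0]
force: [0.3, 0.2, -2.4]
width: 0.317
gripper_force: 60.1
t: 12.72
ee_pos: [495.1, 91.1, 129.3]
eef_rot: [-0.001, 0.247, 0.969, -0.0]
force: [-0.7, -0.3, -2.5]
width: 0.316
gripper_force: 60.2
t: 13.13
ee_pos: [495.9, 88.7, 110.4]
eef_rot: [-0.001, 0.351, 0.936, -0.0]
force: [-0.3, 0.2, -1.7]
width: 0.311
gripper_force: 60.2
dp [ 1.2  0.3 12.4] yaw now 0.853 q6 0.75 turn z 0.003 
[495.9  88.7 110.4]
[495.9  88.7 110.4]
[495.9  88.7 110.4]
[495.9  88.7 110.4]
```

```bash
python3 -m inch '{"rotation":[[0,0,0],[0,0,0],[0,0,0],[0,0,0],[0,0,0]],"dp":[[1.2,0.3,6],[0,0,4],[0,0,3],[0,0,3],[0,0,0]],"hand":[-1,-1,-1,-1,-1]}'
python3 -m inch '{"rotation":[[0,0,0],[0,0,0],[0,0,0]],"dp":[[0,0,3],[0,0,2],[0,0,0]],"hand":[-1,-1,-1]}'
```

```text
t: 13.55
ee_pos: [495.1, 89.7, 94.2]
eef_rot: [-0.0, 0.352, 0.936, -0.0]
force: [-0.1, 0.1, -2.5]
width: 0.314
gripper_force: 60.2
t: 13.8
ee_pos: [495.2, 89.7, 89.3]
eef_rot: [-0.0, 0.352, 0.936, -0.0]
force: [-0.7, -0.5, -1.8]
width: 0.317
gripper_force: 60.3
```

```bash
python3 -m inch '{"rotation":[[0,0,0],[0,0,0],[0,0,0],[0,0,0],[0,0,0]],"dp":[[0,0,6],[0,0,6],[0,0,6],[0,0,3],[0,0,0]],"hand":[-1,-1,-1,-1,-1]}'
python3 -m inch '{"rotation":[[0,0,0],[0,0,0],[0,0,0],[0,0,0],[0,0,0]],"dp":[[0,0,1],[0,0,0],[0,0,0],[0,0,0],[0,0,0]],"hand":[-1,-1,-0.1,-0.1,-0.1]}'
python3 -m inch '{"rotation":[[0,0,0],[0,0,0],[0,0,0],[0,0,0],[0,0,0]],"dp":[[0,0,0],[0,0,-35],[0,0,-40],[0,0,-40],[0,0,-20]],"hand":[-0.1,-0.1,-0.1,-0.1,-0.1]}'
python3 - <<'E'
from h import *
go([524,-322,150],-1.55)
c=cam("wrist"); find(c,[495.1,89.7],thr=60,z=44); import pickle; pickle.dump(c,open("s0.pkl","wb")); cv2.imwrite("pics/s0.png",c["img"])
E
```

```text
t: 14.22
ee_pos: [495.1, 89.7, 67.8]
eef_rot: [-0.001, 0.352, 0.936, -0.0]
force: [-1.6, -0.4, -2.6]
width: 0.315
gripper_force: 60.2
t: 14.63
ee_pos: [496.8, 89.7, 68.5]
eef_rot: [0.001, 0.352, 0.936, 0.0]
force: [-0.4, 0.6, 0.8]
width: 0.454
gripper_force: 0.0
t: 15.05
ee_pos: [497.7, 89.9, 207.7]
eef_rot: [0.003, 0.352, 0.936, 0.001]
force: [0.6, -0.0, 0.2]
width: 0.451
gripper_force: 0.0
dp [-291.  -292.7   57.7] yaw now 0.851 q6 0.75 turn z -0.74 
centre [494.5  90.6] r 28.7 dots [(0.871, 19.1, 29)]
```

Gear A is home: the disc at z=44 fits with r 28.7, and the dot is at 0.87 against the flat's 0.85. Next is gear C.

```bash
python3 -m inch '{"rotation":[[0,0,0],[0,0,0],[0,0,0],[0,0,0],[0,0,0]],"dp":[[-26.5,-26.6,0],[-26.5,-26.6,0],[-26.5,-26.6,0],[-26.5,-26.6,0],[-26.5,-26.6,0]],"hand":[0,0,0,0,0]}'
python3 -m inch '{"rotation":[[0,0,0],[0,0,0],[0,0,0],[0,0,0],[0,0,0]],"dp":[[-26.5,-26.6,0],[-26.5,-26.6,0],[-26.5,-26.6,0],[-26.5,-26.6,0],[-26.5,-26.6,20]],"hand":[0.2,0.2,0.2,0.2,0.2]}'
python3 -m inch '{"rotation":[[0,0,0],[0,0,0],[0,0,0.09],[0,0,0.09],[0,0,0.08]],"dp":[[-26.5,-26.6,30],[0,0,8],[0,0,0],[0,0,0],[0,0,0]],"hand":[0.2,0.2,0.2,0.2,0.2]}'
python3 -m inch '{"rotation":[[0,0,0],[0,0,0]],"dp":[[0,0,0],[0,0,0]],"hand":[0.2,0.2]}'
cat >> h.py <<'E'
def look(p,name,z=14):
    import pickle
    c=cam("wrist"); pickle.dump(c,open(name+".pkl","wb")); cv2.imwrite("pics/"+name+".png",c["img"])
    for t in (55,75,95):
        try: find(c,p,t,z)
        except Exception as e: print(t,e)
E
python3 - <<'E'
from h import *
look([524,-322],"gC"); go([524,-322,90])
E
```

```text
t: 15.52
ee_pos: [507.6, -99.3, 203.0]
eef_rot: [0.001, 0.352, 0.936, 0.0]
force: [0.9, 0.4, -0.6]
width: 0.496
gripper_force: 0.0
t: 15.93
ee_pos: [521.4, -287.8, 186.5]
eef_rot: [0.004, 0.352, 0.936, -0.001]
force: [1.9, -0.4, 0.9]
width: 0.6
gripper_force: 0.0
t: 16.35
ee_pos: [521.1, -316.6, 148.4]
eef_rot: [-0.001, 0.473, 0.881, 0.0]
force: [-0.4, -0.2, 0.4]
width: 0.599
gripper_force: 0.0
t: 16.52
ee_pos: [521.5, -316.4, 149.1]
eef_rot: [-0.0, 0.47, 0.883, 0.0]
force: [0.1, -0.2, 0.0]
width: 0.603
gripper_force: 0.0
centre [ 521.9 -319. ] r 28.8 dots [(-1.505, 23.0, 11)]
centre [ 518.8 -316.3] r 42.9 dots [(2.278, 24.1, 11), (2.633, 23.9, 15), (1.934, 24.0, 11), (1.573, 24.4, 4), (3.006, 24.3, 12)]
centre [ 519.6 -317.7] r 43.2 dots [(2.609, 24.4, 5), (-1.423, 24.4, 8)]
dp [-6.1 -1.1 59.2] yaw now 0.593 q6 0.31
```

```bash
python3 - <<'E'
from h import *
import pickle
c=pickle.load(open("gC.pkl","rb")); g=cv2.cvtColor(c["img"],cv2.COLOR_BGR2GRAY)
u,v=proj(c,[521.9,-319,14])[0]; print(u,v,proj(c,[521.9+1.3,-319-19.6,14]))
u,v=int(u),int(v)
for r in range(v-52,v+54,3): print("".join("%4d"%x for x in g[r,u-54:u+56:3]))
E
```

```text
283.5912643076963 202.060655929545 [[270.98203936 222.86651307]]
  71  69  70  71  69  69  70  68  70  71  71  72  73  70  71  70  71  71  71  71  70  69  71  71  70  70  71  69  72  72  73  74  74  73  73  72  72
  70  69  71  69  70  69  70  69  71  71  71  72  71  69  69  72  72  69  72  71  70  70  70  69  70  70  70  70  72  73  72  74  72  74  72  72  74
  69  72  71  68  67  70  69  70  72  70  72  72  71  70  69  72  70  70  71  71  69  71  70  70  70  71  69  72  73  72  72  71  74  72  70  74  74
  69  72  69  70  71  69  68  71  71  71  73  70  71  68  71  70  70  71  71  68  70  70  71  69  71  68  70  73  71  71  74  74  72  70  73  74  72
  73  71  69  69  69  69  71  71  72  72  71  70  69  70  71  71  71  70  68  69  72  69  70  69  69  70  73  73  72  73  73  72  71  72  74  73  75
  71  69  69  69  70  71  72  70  71  71  70  70  69  73  71  70  70  69  54  61  69  70  70  69  68  71  73  71  73  72  71  70  70  72  73  73  75
  70  70  70  69  70  72  72  71  72  71  71  69  71  70  49  26  66  67  24  25  70  38  25  62  70  72  71  71  72  72  70  69  71  73  72 
[... 3628 characters left out ...]
 148 145 145 150 150 146 150 146 148 144 151 148 145 153 151 145 151 145 146 143 148 151 147 147 144 144
 115 151 149 147 147 144 149 153 146 151 149 145 146 148 151 148 147 148 148 145 150 149 146 151 152 144 150 147 145 145 145 153 147 148 143 143 150
  54  99 147 149 144 146 154 149 150 151 146 146 147 150 148 147 148 147 146 147 150 148 149 153 147 149 148 145 146 144 152 147 148 142 144 148 147
  55 124 148 146 145 153 152 148 152 147 146 146 151 150 145 149 147 147 145 151 149 146 153 148 147 151 145 146 144 150 150 146 144 144 145 148 149
  59  55  61  68 151 152 147 151 148 145 147 150 151 146 148 146 148 145 151 148 147 152 151 144 151 144 146 146 149 151 146 146 143 143 148 149 146
```

```bash
python3 - <<'E'
import cv2,numpy as np
im=cv2.imread("pics/gC.png")[150:255,230:340]; cv2.imwrite("pics/gCc.png",cv2.convertScaleAbs(cv2.resize(im,None,fx=5,fy=5,interpolation=cv2.INTER_CUBIC),alpha=2))
E
```

```text
(no output)
```

View pics/gCc.png

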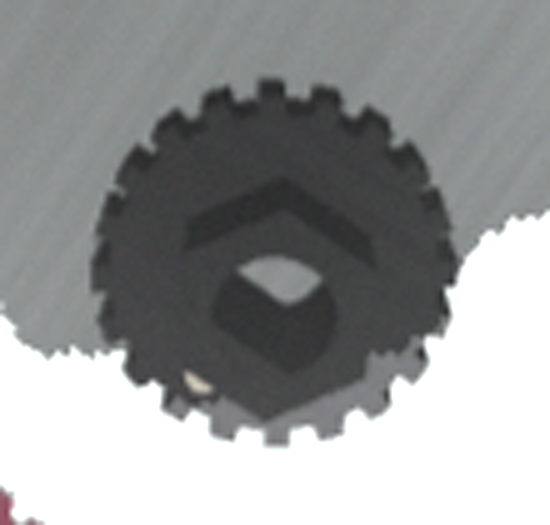

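This is a dark steel gear with its white dot at crop (198,383), half hidden behind the hub, and its bore flat on the same side. Disc centre is at crop (275,262), image (285,202.4).

```bash
python3 - <<'E'
from h import *
import pickle
c=pickle.load(open("gC.pkl","rb")); p,q=ray(c,[(285,202.4),(269.5,226.6)],14); print(p,np.arctan2(*(q-p)[1::-1])); go([p[0],p[1],36])
E
```

```text
[ 522.94997866 -318.61970748   14.        ] -1.5279330030411766
dp [-2.700e+00 -1.000e-01  1.132e+02] yaw now 0.593 q6 0.31
```

```bash
python3 -m inch '{"rotation":[[0,0,0],[0,0,0],[0,0,0],[0,0,0],[0,0,0]],"dp":[[-2.7,-0.1,35],[0,0,35],[0,0,28],[0,0,14.5],[0,0,0]],"hand":[0.2,0.2,0.2,0.2,-1]}' 60
python3 -m inch '{"rotation":[[0,0,0],[0,0,0],[0,0,0],[0,0,0],[0,0,0]],"dp":[[0,0,0],[0,0,0],[0,0,0],[0,0,0],[0,0,-20]],"hand":[-1,-1,-1,-1,-1]}'
python3 -m inch '{"rotation":[[0,0,0],[0,0,0],[0,0,0],[0,0,0],[0,0,0]],"dp":[[0,0,-30],[0,0,-35],[0,0,-30],[0,0,0],[0,0,0]],"hand":[-1,-1,-1,-1,-1]}'
python3 - <<'E'
from h import *
go([561.7,103.4,110],1.504)
E
```

```text
t: 16.98
ee_pos: [520.5, -316.8, 32.9]
eef_rot: [-0.003, 0.47, 0.883, 0.001]
force: [0.4, 0.3, -0.2]
width: 0.468
gripper_force: 0.0
t: 17.4
ee_pos: [521.0, -317.5, 54.4]
eef_rot: [-0.003, 0.47, 0.882, 0.0]
force: [-0.6, 0.0, -3.8]
width: 0.309
gripper_force: 59.2
t: 17.82
ee_pos: [524.4, -320.1, 154.8]
eef_rot: [0.003, 0.47, 0.882, -0.001]
force: [-0.5, -0.9, -3.6]
width: 0.312
gripper_force: 59.1
dp [331.2 266.9  43.4] yaw now 0.591 q6 0.31 turn z -0.913
```

```bash
python3 -m inch '{"rotation":[[0,0,0],[0,0,0],[0,0,0],[0,0,0],[0,0,0]],"dp":[[30.1,24.3,0],[30.1,24.3,0],[30.1,24.3,0],[30.1,24.3,0],[30.1,24.3,0]],"hand":[-1,-1,-1,-1,-1]}'
python3 -m inch '{"rotation":[[0,0,0],[0,0,0],[0,0,0],[0,0,0],[0,0,0]],"dp":[[30.1,24.3,0],[30.1,24.3,0],[30.1,24.3,0],[30.1,24.3,0],[30.1,24.2,0]],"hand":[-1,-1,-1,-1,-1]}'
python3 -m inch '{"rotation":[[0,0,0],[0,0,-0.114],[0,0,-0.114],[0,0,-0.114],[0,0,-0.114]],"dp":[[30.1,24.2,0],[0,0,0],[0,0,10],[0,0,10],[0,0,10]],"hand":[-1,-1,-1,-1,-1]}'
python3 -m inch '{"rotation":[[0,0,-0.114],[0,0,-0.114],[0,0,-0.114],[0,0,-0.115],[0,0,0]],"dp":[[0,0,10],[0,0,0],[0,0,0],[0,0,0],[0,0,0]],"hand":[-1,-1,-1,-1,-1]}'
python3 -m inch '{"rotation":[[0,0,0],[0,0,0]],"dp":[[0,0,0],[0,0,0]],"hand":[-1,-1]}'
python3 - <<'E'
from h import *
go([561.7,103.4,100],1.504)
E
```

```text
t: 18.23
ee_pos: [538.5, -124.3, 150.2]
eef_rot: [-0.001, 0.471, 0.882, -0.0]
force: [1.0, 0.5, -2.1]
width: 0.312
gripper_force: 59.2
t: 18.65
ee_pos: [555.5, 68.3, 150.3]
eef_rot: [-0.001, 0.471, 0.882, -0.001]
force: [1.3, -0.1, -2.6]
width: 0.314
gripper_force: 59.2
t: 19.07
ee_pos: [558.9, 105.3, 119.9]
eef_rot: [-0.001, 0.256, 0.967, -0.0]
force: [-0.2, 0.1, -3.0]
width: 0.315
gripper_force: 59.3
t: 19.48
ee_pos: [558.8, 104.7, 110.1]
eef_rot: [-0.001, 0.032, 0.999, -0.0]
force: [0.1, -0.4, -2.9]
width: 0.312
gripper_force: 59.3
t: 19.65
ee_pos: [559.5, 104.7, 111.0]
eef_rot: [-0.001, 0.035, 0.999, -0.0]
force: [0.4, -0.5, -2.2]
width: 0.309
gripper_force: 59.2
dp [-2.3 -1.2 11. ] yaw now 1.502 q6 0.12 turn z -0.002
```

```bash
python3 -m inch '{"rotation":[[0,0,0],[0,0,0],[0,0,0],[0,0,0],[0,0,0]],"dp":[[-2.3,-1.2,6],[0,0,4],[0,0,3],[0,0,3],[0,0,0]],"hand":[-1,-1,-1,-1,-1]}'
python3 -m inch '{"rotation":[[0,0,0],[0,0,0],[0,0,0]],"dp":[[0,0,2.5],[0,0,2],[0,0,0]],"hand":[-1,-1,-1]}'
```

```text
t: 20.07
ee_pos: [562.1, 103.4, 95.1]
eef_rot: [-0.0, 0.034, 0.999, -0.0]
force: [0.4, 0.2, -2.3]
width: 0.312
gripper_force: 59.3
t: 20.32
ee_pos: [563.3, 103.7, 93.5]
eef_rot: [0.001, 0.033, 0.999, 0.0]
force: [-3.4, -0.2, 14.5]
width: 0.312
gripper_force: 58.5
```

```bash
python3 -m inch '{"rotation":[[0,0,0],[0,0,0],[0,0,0]],"dp":[[1,0,0],[0.5,0,0],[0,0,0]],"hand":[-1,-1,-1]}'
python3 -c "
from h import *
print(ctrl.observe()['moment'])"
python3 -m inch '{"rotation":[[0,0,0],[0,0,0],[0,0,0]],"dp":[[1,0,0],[0.5,0,0],[0,0,0]],"hand":[-1,-1,-1]}'
python3 -c "
from h import *
print(ctrl.observe()['moment']); go([561.7,103.4,66],1.504)"
```

```text
t: 20.57
ee_pos: [563.2, 103.6, 93.9]
eef_rot: [0.003, 0.033, 0.999, 0.0]
force: [-1.3, 0.1, 12.3]
width: 0.315
gripper_force: 58.3
[-0.12181945  0.43017481 -0.00342609]
t: 20.82
ee_pos: [562.8, 103.6, 94.0]
eef_rot: [0.004, 0.033, 0.999, 0.0]
force: [1.4, -0.6, 9.4]
width: 0.308
gripper_force: 58.3
[-0.17016069 -0.2293007  -0.0017926 ]
dp [ 1.3 -0.3 28. ] yaw now 1.504 q6 0.12 turn z -0.0
```

```bash
python3 -m inch '{"rotation":[[0,0,0.05],[0,0,0.05],[0,0,0]],"dp":[[0,0,0],[0,0,0.5],[0,0,0.5]],"hand":[-1,-1,-1]}'
python3 -c "
from h import *
print(ctrl.observe()['moment'])"
python3 -m inch '{"rotation":[[0,0,-0.1],[0,0,-0.1],[0,0,0]],"dp":[[0,0,0],[0,0,0],[0,0,0]],"hand":[-1,-1,-1]}'
python3 -c "
from h import *
print(ctrl.observe()['moment']); go([561.7,103.4,66],1.504)"
```

```text
t: 21.07
ee_pos: [563.0, 103.3, 93.6]
eef_rot: [0.004, 0.084, 0.996, -0.0]
force: [-0.9, -3.3, 18.2]
width: 0.313
gripper_force: 59.2
[-0.43553437  0.28166253  0.04043603]
t: 21.32
ee_pos: [562.5, 104.1, 93.7]
eef_rot: [0.004, -0.018, 1.0, 0.0]
force: [-1.2, 1.2, 15.5]
width: 0.311
gripper_force: 59.0
[ 0.13116884  0.36436191 -0.05133034]
dp [ 1.  -0.7 27.7] yaw now 1.607 q6 0.02 turn z 0.103
```

```bash
python3 -m inch '{"rotation":[[0,0,0.05],[0,0,0.05],[0,0,0],[0,0,0],[0,0,0]],"dp":[[0,0,-5],[0,0,-3],[0,0,0],[0,0,0],[0,0,0]],"hand":[-1,-1,-1,-1,-1]}'
python3 - <<'E'
from h import *
import pickle
c=cam("wrist");pickle.dump(c,open("hC.pkl","wb")); go([561.7,103.4,90],1.504)
im=c["img"][150:330,190:390]; cv2.imwrite("pics/hC.png",cv2.convertScaleAbs(cv2.resize(im,None,fx=3.3,fy=3.3,interpolation=cv2.INTER_CUBIC),alpha=2.2))
s=ctrl.observe(); R=rot().as_matrix(); t=s["ee_pos"]
# expected pixels of gear axis points if centred in hand (underside 36 below tcp)
P=[t+R@[0,0,k] for k in (36,22,2)]; print((proj(c,P)-[190,150])*3.3)
ring=[t+R@[28*np.cos(a),28*np.sin(a),22] for a in np.radians([0,30,60,-30,-60])]; print(((proj(c,ring)-[190,150])*3.3).round(0))
E
```

```text
t: 21.73
ee_pos: [559.2, 103.7, 97.9]
eef_rot: [-0.0, 0.033, 0.999, -0.0]
force: [-0.4, 0.2, -2.9]
width: 0.312
gripper_force: 59.2
dp [-2.6 -0.1  7.8] yaw now 1.505 q6 0.12 turn z 0.001 
[[306.63463385 339.7050644 ]
 [306.11163181 382.28534553]
 [305.19213476 457.14632045]]
[[306. 189.]
 [411. 217.]
 [485. 288.]
 [200. 216.]
 [127. 288.]]
```

View pics/hC.png

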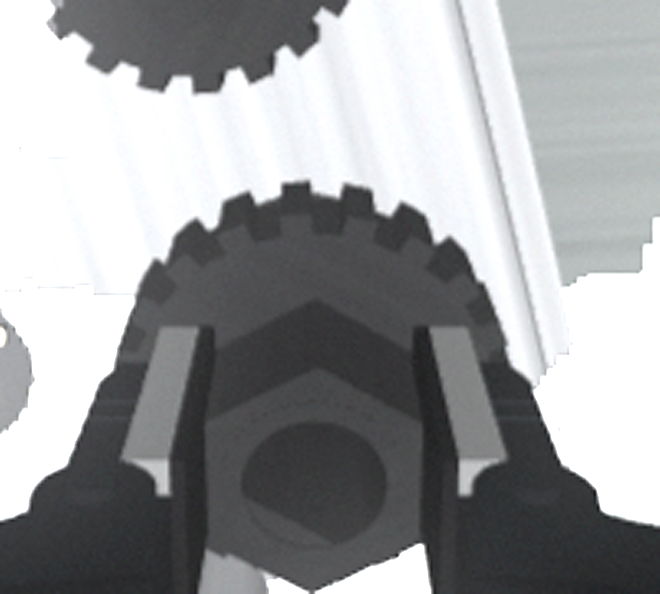

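The held-gear view shows the bore centre at crop (314,482) against an expected y of 457, so the gear sits towards −tool x in the hand. I compare numerically with gear A, which fitted.

```bash
python3 - <<'E'
from h import *
import pickle
A=cv2.imread("pics/held.png",0); c=pickle.load(open("hC.pkl","rb")); C=cv2.cvtColor(c["img"],cv2.COLOR_BGR2GRAY)
for n,g in (("A",A),("C",C)):
    print(n)
    for u in (280,285,290): print(u,g[195:330:2,u].tolist())
E
```

```text
A
280 [82, 81, 82, 51, 27, 27, 27, 29, 35, 36, 33, 34, 34, 34, 34, 34, 34, 34, 33, 34, 34, 25, 25, 24, 24, 23, 24, 25, 22, 23, 29, 33, 33, 33, 33, 30, 33, 32, 30, 23, 23, 23, 22, 23, 24, 24, 25, 25, 25, 25, 25, 26, 26, 27, 27, 27, 27, 29, 37, 37, 38, 37, 38, 70, 164, 163, 163, 167]
285 [81, 81, 81, 81, 79, 78, 36, 27, 26, 26, 26, 33, 34, 34, 34, 34, 33, 34, 34, 34, 34, 28, 25, 24, 24, 24, 24, 24, 22, 24, 23, 32, 31, 32, 32, 31, 31, 32, 75, 23, 23, 22, 24, 23, 24, 25, 25, 25, 25, 25, 26, 26, 27, 28, 27, 27, 28, 28, 37, 37, 38, 37, 38, 37, 72, 163, 165, 168]
290 [83, 81, 81, 79, 81, 82, 37, 25, 26, 25, 25, 34, 33, 33, 34, 34, 33, 33, 34, 32, 34, 32, 28, 23, 24, 23, 24, 23, 24, 23, 22, 23, 30, 32, 32, 30, 32, 31, 32, 22, 23, 24, 24, 22, 24, 24, 25, 24, 25, 25, 25, 25, 27, 27, 27, 27, 27, 32, 36, 36, 37, 37, 37, 37, 70, 159, 169, 165]
C
280 [111, 109, 109, 110, 111, 55, 28, 29, 29, 29, 34, 36, 37, 37, 36, 35, 35, 36, 35, 35, 35, 34, 34, 34, 28, 26, 25, 25, 25, 24, 25, 25, 24, 25, 25, 33, 32, 32, 34, 32, 34, 33, 23, 25, 24, 26, 26, 27, 25, 26, 27, 27, 27, 27, 27, 28, 28, 35, 36, 37, 35, 38, 38, 40, 39, 40, 48, 207]
285 [112, 113, 113, 112, 112, 111, 107, 42, 30, 28, 28, 28, 30, 35, 35, 35, 36, 36, 36, 36, 35, 35, 34, 27, 25, 26, 24, 26, 24, 24, 25, 24, 23, 27, 33, 33, 31, 33, 31, 33, 34, 30, 23, 24, 24, 25, 25, 25, 24, 26, 28, 27, 27, 29, 27, 28, 28, 29, 34, 38, 35, 39, 39, 41, 41, 40, 42, 91]
290 [115, 115, 115, 114, 114, 114, 111, 77, 30, 28, 28, 28, 28, 33, 34, 35, 34, 34, 37, 35, 35, 33, 33, 33, 27, 26, 25, 24, 25, 24, 25, 25, 24, 25, 30, 34, 34, 32, 34, 33, 34, 34, 25, 25, 25, 25, 25, 25, 25, 25, 27, 27, 28, 28, 29, 29, 29, 29, 30, 30, 35, 39, 40, 40, 40, 40, 103, 219]
```

```bash
python3 -m inch '{"rotation":[[0,0,0],[0,0,0],[0,0,0],[0,0,0],[0,0,0]],"dp":[[-1.2,0,0],[0,0,2],[0,0,2],[0,0,2],[0,0,0]],"hand":[-1,-1,-1,-1,-1]}'
python3 -m inch '{"rotation":[[0,0,0],[0,0,0],[0,0,0]],"dp":[[0,0,2],[0,0,1],[0,0,0]],"hand":[-1,-1,-1]}'
python3 -c "
from h import *
print(ctrl.observe()['moment']); go([561.7,103.4,66],1.504)"
```

```text
t: 22.2
ee_pos: [559.8, 103.3, 91.4]
eef_rot: [-0.001, 0.033, 0.999, -0.0]
force: [-0.6, -0.5, -3.9]
width: 0.308
gripper_force: 59.3
t: 22.45
ee_pos: [559.7, 103.4, 88.6]
eef_rot: [-0.001, 0.033, 0.999, -0.0]
force: [-1.9, -0.7, -3.8]
width: 0.31
gripper_force: 59.3
[-0.31597036  0.62212289 -0.01009833]
dp [-2.   0.2 22.6] yaw now 1.504 q6 0.12 turn z -0.0
```

It is engaged, so I continue down.

```bash
python3 -m inch '{"rotation":[[0,0,0],[0,0,0],[0,0,0],[0,0,0],[0,0,0]],"dp":[[0,0,6],[0,0,6],[0,0,6],[0,0,3],[0,0,0]],"hand":[-1,-1,-1,-1,-1]}'
python3 -m inch '{"rotation":[[0,0,0],[0,0,0],[0,0,0],[0,0,0],[0,0,0]],"dp":[[0,0,1],[0,0,0],[0,0,0],[0,0,0],[0,0,0]],"hand":[-1,-1,-0.1,-0.1,-0.1]}'
python3 -m inch '{"rotation":[[0,0,0],[0,0,0],[0,0,0],[0,0,0],[0,0,0]],"dp":[[0,0,0],[0,0,-35],[0,0,-40],[0,0,-40],[0,0,-20]],"hand":[-0.1,-0.1,-0.1,-0.1,-0.1]}'
python3 - <<'E'
from h import *
look([561.7,103.4],"s2",44)
go([399,-355,180],1.72)
E
```

```text
t: 22.87
ee_pos: [559.1, 103.3, 67.0]
eef_rot: [-0.002, 0.033, 0.999, -0.0]
force: [-3.9, -1.7, -5.8]
width: 0.312
gripper_force: 59.2
t: 23.28
ee_pos: [562.8, 104.0, 68.3]
eef_rot: [0.002, 0.033, 0.999, 0.001]
force: [0.5, 0.2, 0.9]
width: 0.452
gripper_force: 0.0
t: 23.7
ee_pos: [563.2, 103.9, 207.6]
eef_rot: [0.004, 0.033, 0.999, 0.001]
force: [1.3, -0.0, 1.7]
width: 0.448
gripper_force: 0.0
centre [560.1 104.2] r 28.5 dots [(-0.585, 22.6, 14)]
centre [560.2 103.8] r 29.2 dots [(-0.572, 22.4, 14)]
centre [554.9 108.2] r 41.4 dots [(-2.761, 23.9, 15), (1.2, 24.4, 4)]
dp [ 135.3 -469.1   27.8] yaw now 1.504 q6 0.12 turn z -0.216
```

```bash
python3 -m inch '{"rotation":[[0,0,0],[0,0,0],[0,0,0],[0,0,0],[0,0,0]],"dp":[[11.3,-39.1,0],[11.3,-39.1,0],[11.3,-39.1,0],[11.3,-39.1,0],[11.3,-39.1,0]],"hand":[0,0,0,0,0]}'
python3 -m inch '{"rotation":[[0,0,0],[0,0,0],[0,0,0],[0,0,0],[0,0,0]],"dp":[[11.3,-39.1,0],[11.3,-39.1,0],[11.3,-39.1,0],[11.3,-39.1,0],[11.3,-39.1,0]],"hand":[0.2,0.2,0.2,0.2,0.2]}'
python3 -m inch '{"rotation":[[0,0,0],[0,0,0],[0,0,-0.11],[0,0,-0.106],[0,0,0]],"dp":[[11.3,-39.1,0],[11.3,-39.1,0],[0,0,29],[0,0,29],[0,0,0]],"hand":[0.2,0.2,0.2,0.2,0.2]}'
python3 -m inch '{"rotation":[[0,0,0],[0,0,0],[0,0,0]],"dp":[[0,0,0],[0,0,0],[0,0,0]],"hand":[0.2,0.2,0.2]}'
python3 - <<'E'
from h import *
look([399,-355],"gD"); go([399,-355,36],1.72)
E
```

```text
t: 24.17
ee_pos: [490.9, -89.1, 202.5]
eef_rot: [0.001, 0.033, 0.999, -0.0]
force: [-0.6, -1.1, -0.2]
width: 0.5
gripper_force: 0.0
t: 24.58
ee_pos: [421.3, -281.1, 202.6]
eef_rot: [0.001, 0.033, 0.999, -0.0]
force: [1.4, 0.9, 0.1]
width: 0.601
gripper_force: 0.0
t: 25.0
ee_pos: [391.5, -354.1, 139.8]
eef_rot: [-0.002, -0.074, 0.997, 0.003]
force: [-0.8, 1.8, -0.1]
width: 0.597
gripper_force: 0.0
t: 25.25
ee_pos: [395.2, -356.1, 146.0]
eef_rot: [0.001, -0.074, 0.997, -0.001]
force: [0.2, -0.6, 0.6]
width: 0.598
gripper_force: 0.0
centre [ 397.3 -356.2] r 29.1 dots [(1.626, 18.5, 40)]
centre [ 399.3 -354.4] r 44.1 dots [(1.749, 17.0, 38)]
centre [ 399.3 -354.4] r 44.1 dots [(1.749, 17.0, 38)]
dp [ -3.7   0.8 110. ] yaw now 1.72 q6 -1.02 turn z -0.0
```

```bash
python3 - <<'E'
from h import *
c=cam("wrist")
for t in (45,50,55): find(c,[397.3,-356.2],t)
s=[]
for i in range(3):
    c=cam("wrist"); s.append(ctrl.observe()["ee_pos"])
find(c,[397.3,-356.2],50); print(np.round(s,1)); go([397.3,-356.2,36])
E
```

```text
centre [ 397.8 -356.6] r 28.9 dots [(1.654, 18.8, 38)]
centre [ 397.3 -356. ] r 29.1 dots [(1.631, 18.1, 38)]
centre [ 397.3 -356.3] r 29.1 dots [(1.634, 18.4, 38)]
centre [ 397.6 -356.7] r 29.1 dots [(1.636, 19.0, 40)]
[[ 394.9 -355.9  145.6]
 [ 394.8 -355.8  145.4]
 [ 394.6 -355.7  145.1]]
dp [ -2.5  -0.8 109.1] yaw now 1.72 q6 -1.02
```

```bash
python3 -m inch '{"rotation":[[0,0,0.08],[0,0,0],[0,0,0],[0,0,0],[0,0,0]],"dp":[[-2.5,-0.8,35],[0,0,35],[0,0,25],[0,0,0],[0,0,0]],"hand":[0.2,0.2,0.2,0.2,0.2]}' 60
python3 -m inch '{"rotation":[[0,0,0],[0,0,0],[0,0,0]],"dp":[[0,0,0],[0,0,0],[0,0,0]],"hand":[0.2,0.2,0.2]}'
python3 - <<'E'
from h import *
go([397.5,-356.5,36.5],1.64)
E
```

```text
t: 25.92
ee_pos: [396.0, -355.0, 48.6]
eef_rot: [-0.001, -0.035, 0.999, 0.001]
force: [0.1, -0.9, -0.6]
width: 0.598
gripper_force: 0.0
t: 26.17
ee_pos: [397.6, -357.2, 51.1]
eef_rot: [0.001, -0.035, 0.999, -0.001]
force: [0.3, -0.0, -0.2]
width: 0.595
gripper_force: 0.0
dp [ 0.1  0.7 14.6] yaw now 1.64 q6 -0.94 turn z -0.0
```

```bash
python3 -m inch '{"rotation":[[0,0,0],[0,0,0],[0,0,0],[0,0,0],[0,0,0]],"dp":[[0.1,0.3,10],[0,0,4.3],[0,0,0],[0,0,0],[0,0,0]],"hand":[0.2,0.2,0.2,-1,-1]}' 60
python3 -m inch '{"rotation":[[0,0,0],[0,0,0],[0,0,0],[0,0,0],[0,0,0]],"dp":[[0,0,0],[0,0,0],[0,0,0],[0,0,-20],[0,0,-30]],"hand":[-1,-1,-1,-1,-1]}'
python3 -m inch '{"rotation":[[0,0,0],[0,0,0],[0,0,0],[0,0,0],[0,0,0]],"dp":[[0,0,-35],[0,0,-30],[0,0,0],[0,0,0],[0,0,0]],"hand":[-1,-1,-1,-1,-1]}'
python3 - <<'E'
from h import *
go([575.4,36.8,150],2.15); c=cam("wrist"); g=cv2.cvtColor(c["img"],cv2.COLOR_BGR2GRAY)
for u in (280,285,290): print(u,g[195:330:2,u].tolist())
E
```

```text
t: 26.58
ee_pos: [396.4, -355.8, 34.9]
eef_rot: [-0.0, -0.035, 0.999, -0.0]
force: [-0.6, 3.5, 10.0]
width: 0.332
gripper_force: 17.7
t: 27.0
ee_pos: [394.5, -353.3, 82.5]
eef_rot: [-0.002, -0.035, 0.999, 0.003]
force: [0.6, -0.5, -1.8]
width: 0.312
gripper_force: 58.4
t: 27.42
ee_pos: [396.0, -355.0, 149.0]
eef_rot: [-0.0, -0.035, 0.999, 0.001]
force: [0.1, 0.1, -3.8]
width: 0.316
gripper_force: 58.4
dp [-206.1  378.5   -0.7] yaw now 1.64 q6 -0.94 turn z -0.51 
280 [77, 78, 76, 76, 78, 68, 28, 28, 27, 27, 32, 36, 35, 36, 33, 34, 34, 34, 34, 34, 33, 32, 34, 33, 25, 22, 23, 24, 23, 24, 24, 24, 24, 25, 32, 32, 32, 31, 32, 32, 32, 30, 23, 21, 24, 24, 23, 23, 25, 23, 24, 24, 25, 26, 25, 26, 27, 27, 26, 28, 28, 35, 36, 37, 36, 38, 42, 157]
285 [76, 78, 76, 76, 78, 65, 35, 30, 27, 27, 31, 32, 35, 33, 36, 34, 35, 34, 35, 33, 34, 35, 32, 34, 23, 25, 25, 23, 22, 25, 25, 23, 23, 23, 33, 32, 32, 31, 30, 31, 33, 28, 24, 23, 23, 23, 24, 24, 24, 24, 24, 25, 25, 26, 26, 26, 25, 26, 27, 27, 27, 35, 37, 37, 37, 38, 39, 44]
290 [75, 77, 75, 75, 79, 76, 76, 75, 59, 26, 26, 27, 26, 31, 34, 33, 34, 34, 33, 32, 32, 33, 32, 33, 31, 25, 23, 24, 23, 24, 22, 23, 22, 24, 24, 31, 31, 31, 30, 31, 31, 33, 24, 23, 23, 24, 23, 24, 24, 24, 25, 26, 25, 25, 25, 26, 26, 27, 28, 28, 29, 36, 36, 37, 37, 37, 38, 71]
```

```bash
python3 -m inch '{"rotation":[[0,0,0],[0,0,0],[0,0,0],[0,0,0],[0,0,0]],"dp":[[-18.7,34.4,0],[-18.7,34.4,0],[-18.7,34.4,0],[-18.7,34.4,0],[-18.7,34.4,0]],"hand":[-1,-1,-1,-1,-1]}'
python3 -m inch '{"rotation":[[0,0,0],[0,0,0],[0,0,0],[0,0,0],[0,0,0]],"dp":[[-18.7,34.4,0],[-18.7,34.4,0],[-18.7,34.4,0],[-18.7,34.4,0],[-18.7,34.4,0]],"hand":[-1,-1,-1,-1,-1]}'
python3 -m inch '{"rotation":[[0,0,0],[0,0,-0.102],[0,0,-0.102],[0,0,-0.102],[0,0,-0.102]],"dp":[[-18.7,34.4,0],[0,0,0],[0,0,10],[0,0,10],[0,0,10]],"hand":[-1,-1,-1,-1,-1]}'
python3 -m inch '{"rotation":[[0,0,-0.102],[0,0,0],[0,0,0],[0,0,0],[0,0,0]],"dp":[[0,0,10],[0,0,0],[0,0,0],[0,0,0],[0,0,0]],"hand":[-1,-1,-1,-1,-1]}'
python3 - <<'E'
from h import *
go([573.8,35.8,100],2.15)
E
```

```text
t: 27.88
ee_pos: [476.9, -175.3, 147.9]
eef_rot: [-0.002, -0.034, 0.999, 0.001]
force: [1.0, 0.5, -2.0]
width: 0.311
gripper_force: 58.6
t: 28.3
ee_pos: [558.3, 2.6, 147.8]
eef_rot: [-0.002, -0.035, 0.999, 0.0]
force: [0.3, -0.8, -2.1]
width: 0.313
gripper_force: 58.6
t: 28.72
ee_pos: [574.1, 36.8, 117.3]
eef_rot: [-0.002, -0.239, 0.971, 0.001]
force: [-0.2, -0.5, -1.5]
width: 0.314
gripper_force: 58.7
t: 29.13
ee_pos: [575.7, 36.0, 110.0]
eef_rot: [0.0, -0.285, 0.959, -0.0]
force: [-0.1, 0.1, -1.3]
width: 0.313
gripper_force: 58.8
dp [ 1.7  0.9 10. ] yaw now 2.148 q6 -0.64 turn z -0.002
```

```bash
python3 -m inch '{"rotation":[[0,0,0],[0,0,0],[0,0,0],[0,0,0],[0,0,0]],"dp":[[1.5,0.9,6],[0,0,4],[0,0,3],[0,0,3],[0,0,0]],"hand":[-1,-1,-1,-1,-1]}'
python3 -m inch '{"rotation":[[0,0,0],[0,0,0],[0,0,0],[0,0,0]],"dp":[[0,0,2.5],[0,0,2],[0,0,1],[0,0,0]],"hand":[-1,-1,-1,-1]}'
python3 -c "
from h import *
print(ctrl.observe()['moment']); go([573.8,35.8,66],2.15)"
```

```text
t: 29.55
ee_pos: [573.4, 35.7, 93.3]
eef_rot: [-0.0, -0.285, 0.958, -0.0]
force: [-0.7, 0.1, -1.2]
width: 0.313
gripper_force: 58.9
t: 29.88
ee_pos: [573.3, 34.5, 88.0]
eef_rot: [-0.001, -0.285, 0.958, -0.002]
force: [-0.5, -5.5, -2.3]
width: 0.315
gripper_force: 59.1
[-1.2674032   0.19214819  0.06564004]
dp [-1.2  0.9 22. ] yaw now 2.149 q6 -0.64 turn z -0.001
```

```bash
python3 -m inch '{"rotation":[[0,0,0],[0,0,0],[0,0,0],[0,0,0],[0,0,0]],"dp":[[0.7,-1,5],[0,0,5],[0,0,5],[0,0,4],[0,0,0]],"hand":[-1,-1,-1,-1,-1]}'
python3 -m inch '{"rotation":[[0,0,0],[0,0,0],[0,0,0],[0,0,0],[0,0,0]],"dp":[[0,0,1],[0,0,0],[0,0,0],[0,0,0],[0,0,0]],"hand":[-1,-1,-0.1,-0.1,-0.1]}'
python3 -m inch '{"rotation":[[0,0,0],[0,0,0],[0,0,0],[0,0,0],[0,0,0]],"dp":[[0,0,0],[0,0,-35],[0,0,-40],[0,0,-40],[0,0,-20]],"hand":[-0.1,-0.1,-0.1,-0.1,-0.1]}'
python3 - <<'E'
from h import *
look([575.4,36.8],"s3",44)
go([393,-197,180],.45)
E
```

```text
t: 30.3
ee_pos: [573.1, 34.1, 68.0]
eef_rot: [-0.001, -0.285, 0.958, -0.0]
force: [-0.9, -4.8, -4.7]
width: 0.309
gripper_force: 58.9
t: 30.72
ee_pos: [574.3, 35.5, 68.4]
eef_rot: [0.001, -0.286, 0.958, 0.001]
force: [-0.3, 0.2, 0.0]
width: 0.448
gripper_force: 0.0
t: 31.13
ee_pos: [575.9, 35.1, 208.4]
eef_rot: [0.003, -0.286, 0.958, -0.001]
force: [0.1, -0.5, 0.8]
width: 0.449
gripper_force: 0.0
centre [574.   36.4] r 28.9 dots [(2.158, 19.2, 29)]
centre [573.5  36.7] r 29.1 dots [(2.136, 18.6, 30)]
centre [565.1  45.6] r 41.7 dots []
dp [281.8 -92.9  29.1] yaw now 2.15 q6 -0.65 turn z -1.441
```

```bash
python3 -m inch '{"rotation":[[0,0,0],[0,0,0],[0,0,0],[0,0,0],[0,0,0]],"dp":[[35.2,-11.6,0],[35.2,-11.6,0],[35.2,-11.6,0],[35.2,-11.6,0],[35.2,-11.6,0]],"hand":[0,0,0,0,0]}'
python3 -m inch '{"rotation":[[0,0,0],[0,0,0],[0,0,0],[0,0,0.109],[0,0,0.109]],"dp":[[35.2,-11.6,0],[35.2,-11.6,0],[35.2,-11.6,0],[0,0,20],[0,0,20]],"hand":[0.2,0.2,0.2,0.2,0.2]}'
python3 -m inch '{"rotation":[[0,0,0.109],[0,0,0.109],[0,0,0.109],[0,0,0.108],[0,0,0]],"dp":[[0,0,18],[0,0,0],[0,0,0],[0,0,0],[0,0,0]],"hand":[0.2,0.2,0.2,0.2,0.2]}'
python3 -m inch '{"rotation":[[0,0,0],[0,0,0],[0,0,0],[0,0,0],[0,0,0]],"dp":[[0,0,0],[0,0,0],[0,0,0],[0,0,0],[0,0,0]],"hand":[0.2,0.2,0.2,0.2,0.2]}'
python3 - <<'E'
from h import *
look([393,-197],"gB"); c=cam("wrist"); find(c,[393,-197],50); go([393.3,-198,36],1.497)
E
```

```text
t: 31.6
ee_pos: [457.2, -110.7, 203.3]
eef_rot: [0.0, -0.286, 0.958, 0.0]
force: [0.9, -0.9, 0.0]
width: 0.501
gripper_force: 0.0
t: 32.02
ee_pos: [388.9, -199.4, 164.0]
eef_rot: [0.002, -0.175, 0.985, -0.001]
force: [-0.3, -0.1, 0.6]
width: 0.599
gripper_force: 0.0
t: 32.43
ee_pos: [389.0, -196.8, 145.2]
eef_rot: [0.0, 0.038, 0.999, 0.0]
force: [0.4, -0.8, 0.0]
width: 0.603
gripper_force: 0.0
t: 32.85
ee_pos: [388.9, -197.0, 145.4]
eef_rot: [0.0, 0.037, 0.999, -0.0]
force: [0.0, 0.2, 0.6]
width: 0.598
gripper_force: 0.0
centre [ 391.1 -196. ] r 28.8 dots [(0.33, 23.4, 6)]
centre [ 393.3 -196.6] r 44.0 dots [(0.391, 21.6, 6)]
centre [ 393.3 -196.6] r 44.0 dots [(0.391, 21.6, 6)]
centre [ 391.  -195.8] r 28.8 dots [(0.322, 23.4, 6)]
dp [ -4.5  -0.6 109.4] yaw now 1.497 q6 -0.57 turn z 0.0
```

```bash
python3 -m inch '{"rotation":[[0,0,0.05],[0,0,0],[0,0,0],[0,0,0],[0,0,0]],"dp":[[-2.3,1,35],[0,0,35],[0,0,26],[0,0,0],[0,0,0]],"hand":[0.2,0.2,0.2,0.2,0.2]}' 60
python3 -m inch '{"rotation":[[0,0,0],[0,0,0],[0,0,0]],"dp":[[0,0,0],[0,0,0],[0,0,0]],"hand":[0.2,0.2,0.2]}'
python3 - <<'E'
from h import *
go([391.2,-196,36.5],1.447)
E
```

```text
t: 33.37
ee_pos: [390.2, -195.4, 48.7]
eef_rot: [-0.001, 0.062, 0.998, 0.001]
force: [-0.2, -0.0, 0.7]
width: 0.597
gripper_force: 0.0
t: 33.62
ee_pos: [392.4, -197.1, 50.9]
eef_rot: [0.001, 0.062, 0.998, -0.001]
force: [0.5, 0.4, 0.9]
width: 0.601
gripper_force: 0.0
dp [ 1.4  0.9 14.4] yaw now 1.447 q6 -0.51 turn z 0.0
```

```bash
python3 -m inch '{"rotation":[[0,0,0],[0,0,0],[0,0,0],[0,0,0],[0,0,0]],"dp":[[0,0.4,10],[0,0,3.5],[0,0,0],[0,0,0],[0,0,0]],"hand":[0.2,0.2,0.2,-1,-1]}' 60
python3 -m inch '{"rotation":[[0,0,0],[0,0,0],[0,0,0],[0,0,0],[0,0,0]],"dp":[[0,0,0],[0,0,0],[0,0,0],[0,0,-20],[0,0,-30]],"hand":[-1,-1,-1,-1,-1]}'
python3 -m inch '{"rotation":[[0,0,0],[0,0,0],[0,0,0],[0,0,0],[0,0,0]],"dp":[[0,0,-35],[0,0,-30],[0,0,0],[0,0,0],[0,0,0]],"hand":[-1,-1,-1,-1,-1]}'
python3 - <<'E'
from h import *
go([508.9,23.1,150],1.447+1.9); c=cam("wrist"); g=cv2.cvtColor(c["img"],cv2.COLOR_BGR2GRAY)
for u in (280,285,290): print(u,g[195:330:2,u].tolist())
E
```

```text
t: 34.03
ee_pos: [391.5, -196.2, 36.4]
eef_rot: [0.0, 0.062, 0.998, -0.001]
force: [-0.3, -2.1, 2.1]
width: 0.328
gripper_force: 1.3
t: 34.45
ee_pos: [389.1, -194.3, 84.6]
eef_rot: [-0.003, 0.062, 0.998, 0.002]
force: [0.6, -0.2, -2.6]
width: 0.304
gripper_force: 60.1
t: 34.87
ee_pos: [390.7, -195.4, 150.3]
eef_rot: [-0.0, 0.062, 0.998, 0.0]
force: [-0.4, 0.0, -2.8]
width: 0.312
gripper_force: 60.3
dp [-90.3 231.4   0.3] yaw now 1.447 q6 -0.51 turn z 1.242 
280 [79, 77, 78, 78, 78, 78, 80, 33, 26, 26, 26, 28, 33, 33, 32, 33, 33, 34, 34, 32, 31, 33, 31, 24, 23, 23, 23, 22, 23, 22, 21, 22, 28, 30, 32, 31, 30, 31, 30, 28, 22, 21, 22, 22, 22, 23, 23, 24, 21, 23, 23, 24, 23, 25, 26, 26, 27, 28, 31, 36, 35, 35, 36, 36, 37, 137, 160, 158]
285 [78, 78, 79, 78, 79, 79, 79, 30, 27, 26, 26, 27, 33, 33, 34, 33, 34, 33, 31, 32, 32, 30, 25, 24, 24, 23, 23, 22, 24, 23, 21, 29, 29, 30, 31, 32, 30, 32, 30, 26, 22, 24, 22, 23, 22, 22, 23, 24, 23, 24, 22, 24, 25, 24, 24, 26, 31, 34, 33, 36, 36, 38, 37, 38, 38, 38, 139, 158]
290 [77, 79, 77, 78, 43, 25, 26, 26, 27, 32, 33, 33, 33, 34, 33, 33, 32, 31, 32, 30, 31, 34, 31, 24, 24, 23, 22, 22, 24, 23, 23, 22, 27, 30, 30, 30, 30, 31, 32, 30, 21, 21, 22, 22, 22, 22, 22, 21, 23, 24, 24, 25, 25, 25, 25, 32, 34, 35, 32, 35, 38, 36, 36, 36, 36, 140, 158, 159]
```

```bash
python3 -m inch '{"rotation":[[0,0,0],[0,0,0],[0,0,0],[0,0,0],[0,0,0]],"dp":[[-12.9,33,0],[-12.9,33,0],[-12.9,33,0],[-12.9,33,0],[-12.9,33,0]],"hand":[-1,-1,-1,-1,-1]}'
python3 -m inch '{"rotation":[[0,0,0],[0,0,0],[0,0,-0.119],[0,0,-0.119],[0,0,-0.119]],"dp":[[-12.9,33,0],[-12.9,33,0],[0,0,0],[0,0,0],[0,0,0]],"hand":[-1,-1,-1,-1,-1]}'
python3 -m inch '{"rotation":[[0,0,-0.119],[0,0,-0.119],[0,0,-0.119],[0,0,-0.119],[0,0,-0.119]],"dp":[[0,0,0],[0,0,0],[0,0,0],[0,0,0],[0,0,0]],"hand":[-1,-1,-1,-1,-1]}'
python3 -m inch '{"rotation":[[0,0,-0.119],[0,0,-0.119],[0,0,-0.119],[0,0,-0.119],[0,0,-0.119]],"dp":[[0,0,0],[0,0,0],[0,0,0],[0,0,0],[0,0,0]],"hand":[-1,-1,-1,-1,-1]}'
python3 -m inch '{"rotation":[[0,0,-0.119],[0,0,-0.119],[0,0,-0.115],[0,0,0],[0,0,0]],"dp":[[0,0,20],[0,0,20],[0,0,0],[0,0,0],[0,0,0]],"hand":[-1,-1,-1,-1,-1]}'
python3 - <<'E'
from h import *
go([509,22.4,100],3.347)
E
```

```text
t: 35.33
ee_pos: [474.7, -38.2, 148.9]
eef_rot: [-0.002, 0.062, 0.998, 0.0]
force: [0.6, -0.9, -3.5]
width: 0.303
gripper_force: 60.4
t: 35.75
ee_pos: [507.9, 23.4, 148.4]
eef_rot: [-0.002, -0.12, 0.993, 0.0]
force: [0.2, -0.7, -2.4]
width: 0.307
gripper_force: 60.6
t: 36.17
ee_pos: [507.8, 22.4, 148.6]
eef_rot: [-0.002, -0.405, 0.914, 0.001]
force: [0.3, -0.0, -2.6]
width: 0.31
gripper_force: 60.6
t: 36.58
ee_pos: [507.8, 22.4, 148.6]
eef_rot: [-0.002, -0.655, 0.755, 0.002]
force: [-0.3, 1.4, -3.3]
width: 0.311
gripper_force: 60.6
t: 37.0
ee_pos: [508.2, 22.4, 109.3]
eef_rot: [0.001, 0.775, -0.632, -0.001]
force: [0.7, 0.2, -3.1]
width: 0.314
gripper_force: 60.6
dp [ 0.1 -0.8  9.3] yaw now -2.939 q6 -1.87 turn z -0.003
```

```bash
python3 -m inch '{"rotation":[[0,0,0],[0,0,0],[0,0,0],[0,0,0],[0,0,0]],"dp":[[0.1,-0.8,6],[0,0,4],[0,0,3],[0,0,2],[0,0,0]],"hand":[-1,-1,-1,-1,-1]}'
python3 -m inch '{"rotation":[[0,0,0],[0,0,0],[0,0,0],[0,0,0]],"dp":[[0,0,2.5],[0,0,2],[0,0,1],[0,0,0]],"hand":[-1,-1,-1,-1]}'
python3 -c "
from h import *
print(ctrl.observe()['moment']); go([509,22.4,66],3.347)"
```

```text
t: 37.42
ee_pos: [510.1, 22.4, 95.6]
eef_rot: [0.0, 0.776, -0.631, -0.0]
force: [0.5, 0.5, -3.3]
width: 0.307
gripper_force: 60.8
t: 37.75
ee_pos: [510.2, 20.5, 90.3]
eef_rot: [0.002, 0.775, -0.631, 0.001]
force: [-0.6, -6.0, -4.4]
width: 0.308
gripper_force: 60.5
[-1.28564944 -0.01191045  0.00777562]
dp [-2.2  0.7 24.3] yaw now -2.937 q6 -1.88 turn z -0.001
```

```bash
python3 -m inch '{"rotation":[[0,0,0],[0,0,0],[0,0,0],[0,0,0],[0,0,0]],"dp":[[1.5,0.4,5],[0,0,5],[0,0,5],[0,0,5],[0,0,0]],"hand":[-1,-1,-1,-1,-1]}'
python3 -m inch '{"rotation":[[0,0,0],[0,0,0],[0,0,0],[0,0,0],[0,0,0]],"dp":[[0,0,2],[0,0,0],[0,0,0],[0,0,0],[0,0,0]],"hand":[-1,-1,-0.1,-0.1,-0.1]}'
python3 -m inch '{"rotation":[[0,0,0],[0,0,0],[0,0,0],[0,0,0],[0,0,0]],"dp":[[0,0,0],[0,0,-35],[0,0,-40],[0,0,-40],[0,0,-20]],"hand":[-0.1,-0.1,-0.1,-0.1,-0.1]}'
python3 - <<'E'
from h import *
look([508.9,23.1],"s1",44)
go([464,298,220],np.pi/2)
E
```

```text
t: 38.17
ee_pos: [509.9, 20.0, 69.3]
eef_rot: [0.001, 0.776, -0.631, 0.0]
force: [1.2, -5.6, -6.6]
width: 0.312
gripper_force: 60.3
t: 38.58
ee_pos: [510.4, 21.5, 68.3]
eef_rot: [-0.001, 0.776, -0.631, -0.0]
force: [1.4, -0.8, -0.2]
width: 0.45
gripper_force: 0.0
t: 39.0
ee_pos: [512.1, 21.1, 208.0]
eef_rot: [-0.002, 0.776, -0.631, 0.002]
force: [0.7, -0.2, 1.0]
width: 0.447
gripper_force: 0.0
centre [508.3  22.3] r 28.9 dots [(2.269, 21.7, 11)]
centre [508.7  22.3] r 29.4 dots [(2.28, 22.0, 11)]
centre [508.5  25.3] r 43.6 dots [(2.371, 19.7, 11), (1.15, 24.5, 5), (2.2, 24.5, 5), (1.503, 24.4, 5), (1.854, 24.4, 6)]
dp [-281.4   -8.1  -10.1] yaw now -2.936 q6 -1.88 turn z -1.365
```

All four gears are home: disc radius and dot angle match at the z=44 plane. Next is the cover.

```bash
python3 -m inch '{"rotation":[[0,0,0],[0,0,0],[0,0,0],[0,0,0],[0,0,0]],"dp":[[-40.2,-1.2,-2],[-40.2,-1.2,-2],[-40.2,-1.2,-2],[-40.2,-1.2,-2],[-40.2,-1.2,-2]],"hand":[0,0,0,0,0]}'
python3 -m inch '{"rotation":[[0,0,0],[0,0,0],[0,0,0.121],[0,0,0.121],[0,0,0.121]],"dp":[[-40.2,-1.2,0],[-40.2,-1.2,0],[0,0,0],[0,0,0],[0,0,0]],"hand":[0,0,0,0,0]}'
python3 -m inch '{"rotation":[[0,0,0.121],[0,0,0.121],[0,0,0.121],[0,0,0.121],[0,0,0.121]],"dp":[[0,0,0],[0,0,0],[0,0,0],[0,0,0],[0,0,0]],"hand":[0,0,0,0,0]}'
python3 -m inch '{"rotation":[[0,0,0.121],[0,0,0.121],[0,0,0.121],[0,0,0.121],[0,0,0.121]],"dp":[[0,0,0],[0,0,0],[0,0,0],[0,0,0],[0,0,0]],"hand":[0,0,0,0,0]}'
python3 -m inch '{"rotation":[[0,0,0.121],[0,0,0.121],[0,0,0.121],[0,0,0],[0,0,0]],"dp":[[0,0,0],[0,0,0],[0,0,0],[0,0,0],[0,0,0]],"hand":[0,0,0,0,0]}'
python3 - <<'E'
from h import *
import pickle
c=cam("wrist"); pickle.dump(c,open("cov.pkl","wb")); cv2.imwrite("pics/cov.png",c["img"]); go([464,298,100],1.41)
E
```

```text
t: 39.47
ee_pos: [474.2, 220.8, 213.4]
eef_rot: [-0.0, 0.776, -0.631, -0.0]
force: [1.0, 1.1, -0.5]
width: 0.504
gripper_force: 0.0
t: 39.88
ee_pos: [460.1, 299.4, 212.9]
eef_rot: [-0.0, -0.648, 0.762, 0.0]
force: [0.5, -0.6, -0.3]
width: 0.502
gripper_force: 0.0
t: 40.3
ee_pos: [460.6, 298.3, 213.0]
eef_rot: [-0.0, -0.391, 0.921, 0.0]
force: [-0.1, -0.1, -0.3]
width: 0.5
gripper_force: 0.0
t: 40.72
ee_pos: [460.7, 298.3, 213.1]
eef_rot: [-0.0, -0.099, 0.995, 0.0]
force: [-0.4, -0.2, -0.8]
width: 0.498
gripper_force: 0.0
t: 41.13
ee_pos: [460.7, 298.2, 213.1]
eef_rot: [-0.0, 0.078, 0.997, 0.0]
force: [-0.3, 0.0, -0.3]
width: 0.501
gripper_force: 0.0
dp [ -3.3   0.4 113.2] yaw now 1.414 q6 0.6 turn z 0.004
```

View pics/cov.png

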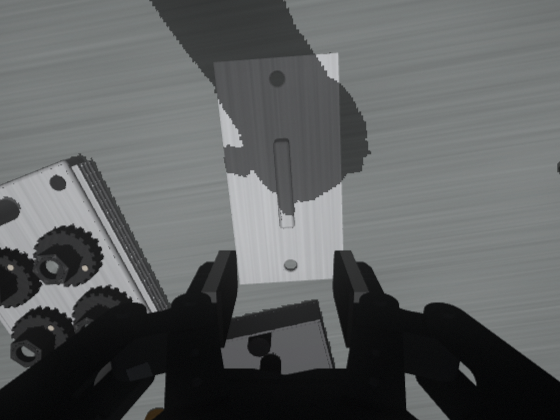

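The cover lies rib up, with holes at (277,78) and (290.5,265) and the rib at (284,183). Both caps stand in the tray at (260,345) and (270,365).

```bash
python3 - <<'E'
from h import *
import pickle
c=pickle.load(open("cov.pkl","rb")); g=cv2.cvtColor(c["img"],cv2.COLOR_BGR2GRAY)
H=[]
for u,v in ((277,78),(290,265)):
    t=g[v-14:v+15,u-14:u+15].astype(float); bg=np.median(t); m=(abs(t-bg)>0.25*bg).astype(np.uint8); n,L,S,ce=cv2.connectedComponentsWithStats(m); i=1+np.argmax(S[1:,4]); e=ce[i]+[u-14,v-14]; print(e,S[i]); H.append(e)
h=ray(c,H,5)[:,:2]; d=h[0]-h[1]; print(h,np.hypot(*d),"C",h.mean(0),"yaw",np.arctan2(*(h[1]-h[0])[::-1]))
k=ray(c,[(214,62),(340,53),(344,279),(239,284)],5)[:,:2]; print(k.round(1),k.mean(0)); r=ray(c,[(276,141),(290,141),(294,227),(279,227)],35)[:,:2]; print("rib",r.round(1),r.mean(0))
C=h.mean(0); go([*C,60],np.arctan2(*(h[1]-h[0])[::-1])+np.pi/2)
E
```

```text
[276.63690476  78.0952381 ] [  7   7  14  15 168]
[290.30081301 265.30894309] [  8   9  13  12 123]
[[369.63000533 306.02309363]
 [553.41732909 290.25456761]] 184.46253490983045 C [461.52366721 298.13883062] yaw -0.08558807931672421
[[347.8 253.6]
 [357.8 364.2]
 [577.9 343.8]
 [566.5 233.3]] [462.52237851 298.72557605]
rib [[421.2 297.7]
 [423.  309.5]
 [500.8 301.3]
 [498.7 287.7]] [460.92760688 299.02707106]
dp [-8.000e-01  1.000e-01  1.532e+02] yaw now 1.414 q6 0.6 turn z -0.071
```

```bash
python3 -m inch '{"rotation":[[0,0,-0.071],[0,0,0],[0,0,0],[0,0,0],[0,0,0]],"dp":[[-0.8,0.1,38],[0,0,38],[0,0,38],[0,0,38],[0,0,0]],"hand":[0,0,0,0,0]}' 100
python3 -m inch '{"rotation":[[0,0,0],[0,0,0],[0,0,0],[0,0,0],[0,0,0]],"dp":[[0,0,0],[0,0,0],[0,0,0],[0,0,0],[0,0,0]],"hand":[0,0,0,0,0]}'
python3 -c "
from h import *
go([461.5,298.3,28],-0.0856+np.pi/2)"
```

```text
t: 41.6
ee_pos: [456.7, 295.6, 54.8]
eef_rot: [-0.005, 0.043, 0.999, -0.003]
force: [-2.4, -0.6, -0.4]
width: 0.497
gripper_force: 0.0
t: 42.02
ee_pos: [463.1, 298.7, 63.5]
eef_rot: [0.002, 0.044, 0.999, 0.001]
force: [-0.6, 0.3, 0.9]
width: 0.497
gripper_force: 0.0
dp [ 1.7 -0.6 35.5] yaw now 1.482 q6 0.53 turn z -0.003
```

```bash
python3 -m inch '{"rotation":[[0,0,0],[0,0,0],[0,0,0],[0,0,0],[0,0,0]],"dp":[[0.6,-0.3,8],[0,0,8],[0,0,8],[0,0,6],[0,0,3]],"hand":[0,0,0,0,0]}'
python3 -m inch '{"rotation":[[0,0,0],[0,0,0],[0,0,0],[0,0,0],[0,0,0]],"dp":[[0,0,0],[0,0,0],[0,0,0],[0,0,0],[0,0,0]],"hand":[0,0,0,0,0]}'
python3 -c "
from h import *
go([461.5,298.3,28],-0.0856+np.pi/2)"
```

```text
t: 42.43
ee_pos: [460.1, 297.2, 26.8]
eef_rot: [-0.001, 0.044, 0.999, -0.001]
force: [0.3, 0.4, -0.2]
width: 0.499
gripper_force: 0.0
t: 42.85
ee_pos: [461.4, 297.8, 28.7]
eef_rot: [0.0, 0.044, 0.999, 0.0]
force: [-0.6, -0.4, 0.4]
width: 0.497
gripper_force: 0.0
dp [-0.   0.5  0.7] yaw now 1.482 q6 0.53 turn z -0.003
```

```bash
python3 -m inch '{"rotation":[[0,0,0],[0,0,0],[0,0,0],[0,0,0],[0,0,0]],"dp":[[0,0.3,0],[0,0,0],[0,0,0],[0,0,0],[0,0,0]],"hand":[-1,-1,-1,-1,-1]}' 100
python3 -m inch '{"rotation":[[0,0,0],[0,0,0],[0,0,0],[0,0,0],[0,0,0]],"dp":[[0,0,0],[0,0,-5],[0,0,-15],[0,0,-30],[0,0,-30]],"hand":[-1,-1,-1,-1,-1]}'
python3 -m inch '{"rotation":[[0,0,0],[0,0,0],[0,0,0],[0,0,0],[0,0,0]],"dp":[[0,0,-25],[0,0,-20],[0,0,-5],[0,0,0],[0,0,0]],"hand":[-1,-1,-1,-1,-1]}'
python3 - <<'E'
from h import *
import pickle
c=cam("wrist"); pickle.dump(c,open("cov2.pkl","wb")); cv2.imwrite("pics/cov2.png",c["img"])
s=ctrl.observe();R=rot().as_matrix(); print((proj(c,[s["ee_pos"]+R@[x,0,23] for x in (92,-92)])).round(1))
go([535.3,63.3,150],.2037+np.pi/2)
E
```

```text
t: 43.27
ee_pos: [461.4, 298.1, 28.9]
eef_rot: [0.0, 0.044, 0.999, 0.0]
force: [-0.9, -0.9, 6.2]
width: 0.14
gripper_force: 98.3
t: 43.68
ee_pos: [459.4, 297.2, 107.8]
eef_rot: [-0.002, 0.044, 0.999, -0.001]
force: [0.9, 0.6, -2.7]
width: 0.142
gripper_force: 97.6
t: 44.1
ee_pos: [460.5, 297.7, 157.3]
eef_rot: [-0.001, 0.044, 0.999, -0.0]
force: [0.5, -0.1, -3.3]
width: 0.145
gripper_force: 97.7
[[281.8  47.3]
 [282.5 419.4]]
dp [ -95.7 -226.6    6.8] yaw now 1.482 q6 0.53 turn z -0.293
```

```bash
python3 -m inch '{"rotation":[[0,0,0],[0,0,0],[0,0,0],[0,0,0],[0,0,0]],"dp":[[-6,-14,0],[-12,-28,0],[-12,-28,0],[-12,-28,0],[-12,-28,0]],"hand":[-1,-1,-1,-1,-1]}'
python3 -m inch '{"rotation":[[0,0,0],[0,0,0],[0,0,0],[0,0,0],[0,0,0]],"dp":[[-12,-28,0],[-12,-28,0],[-12,-28,0],[-6,-14,0],[0,-2.6,0]],"hand":[-1,-1,-1,-1,-1]}'
python3 -m inch '{"rotation":[[0,0,-0.098],[0,0,-0.098],[0,0,-0.097],[0,0,0],[0,0,0]],"dp":[[0,0,0],[0,0,0],[0,0,0],[0,0,0],[0,0,0]],"hand":[-1,-1,-1,-1,-1]}'
python3 -m inch '{"rotation":[[0,0,0],[0,0,0],[0,0,0],[0,0,0],[0,0,0]],"dp":[[0,0,5],[0,0,5],[0,0,0],[0,0,0],[0,0,0]],"hand":[-1,-1,-1,-1,-1]}'
python3 - <<'E'
from h import *
import pickle
c=cam("wrist"); pickle.dump(c,open("cov3.pkl","wb")); g=cv2.cvtColor(c["img"],cv2.COLOR_BGR2GRAY)
s=ctrl.observe();R=rot().as_matrix(); e=proj(c,s["ee_pos"]+R@[92,0,23.8])[0]; print("expected hole",e.round(1))
u,v=e.round().astype(int)
for r in range(v-18,v+19,2): print(r,g[r,u-20:u+21:2].tolist())
print("stud px",proj(c,[[535.3-92*np.cos(.2037),63.3-92*np.sin(.2037),z] for z in (70,88)]).round(1))
go([535.3,63.3,120],.2037+np.pi/2)
E
```

```text
t: 44.57
ee_pos: [502.6, 166.3, 156.3]
eef_rot: [-0.002, 0.044, 0.999, -0.0]
force: [0.5, 0.1, -3.0]
width: 0.148
gripper_force: 97.9
t: 44.98
ee_pos: [536.7, 60.8, 156.4]
eef_rot: [-0.001, 0.046, 0.999, -0.001]
force: [0.7, 0.7, -3.2]
width: 0.144
gripper_force: 98.0
t: 45.4
ee_pos: [535.6, 64.3, 157.1]
eef_rot: [-0.001, -0.101, 0.995, 0.0]
force: [-0.6, -0.6, -2.4]
width: 0.148
gripper_force: 98.0
t: 45.82
ee_pos: [536.5, 63.9, 148.2]
eef_rot: [-0.0, -0.102, 0.995, 0.0]
force: [-0.1, 0.0, -3.0]
width: 0.147
gripper_force: 98.0
expected hole [281.7  48.3]
30 [205, 135, 100, 102, 102, 102, 99, 98, 94, 84, 81, 78, 77, 80, 91, 98, 99, 100, 100, 97, 97]
32 [204, 135, 102, 101, 103, 103, 93, 78, 72, 70, 72, 72, 71, 70, 71, 73, 86, 99, 101, 98, 97]
34 [205, 99, 101, 102, 103, 97, 76, 72, 67, 59, 59, 67, 60, 57, 60, 71, 72, 80, 99, 98, 98]
36 [205, 101, 101, 101, 97, 80, 73, 61, 82, 95, 99, 100, 98, 98, 90, 63, 65, 74, 78, 97, 97]
38 [166, 100, 101, 100, 81, 76, 67, 92, 98, 97, 97, 100, 97, 99, 99, 97, 79, 59, 74, 87, 98]
40 [137, 100, 102, 86, 79, 64, 96, 98, 99, 98, 96, 97, 98, 101, 99, 
[... 625 characters left out ...]
79, 79, 78, 78, 72, 58, 50, 95, 100, 101, 98, 87, 78]
56 [100, 99, 93, 81, 98, 58, 58, 65, 78, 78, 78, 78, 69, 54, 49, 94, 101, 102, 100, 88, 80]
58 [101, 100, 100, 86, 97, 69, 53, 59, 76, 78, 78, 78, 59, 51, 47, 96, 101, 102, 100, 85, 87]
60 [100, 99, 100, 89, 88, 84, 52, 54, 58, 65, 65, 57, 52, 49, 51, 101, 101, 101, 96, 83, 94]
62 [100, 99, 100, 99, 89, 93, 53, 50, 53, 54, 53, 52, 50, 46, 77, 99, 101, 100, 88, 89, 97]
64 [100, 99, 100, 100, 95, 90, 66, 48, 49, 50, 50, 47, 47, 46, 93, 99, 101, 91, 87, 96, 97]
66 [100, 99, 101, 99, 101, 97, 88, 71, 48, 46, 47, 44, 45, 85, 99, 96, 87, 90, 98, 97, 97]
stud px [[282.2  59.4]
 [282.   55.4]]
dp [ 1.5 -0.2 28.4] yaw now 1.775 q6 -0.22 turn z 0.0
```

```bash
python3 - <<'E'
from h import *
import pickle
c=pickle.load(open("cov3.pkl","rb")); g=cv2.cvtColor(c["img"],cv2.COLOR_BGR2GRAY)
zt=148.2-23.8
h=ray(c,(284.5,49),zt)[0]; s=ray(c,[(281.5,54)],88)[0]; d=s-h; R=rot().as_matrix()
print(h,s,"shift world",d[:2],"tool",(R.T@np.r_[d[:2],0]).round(2))
for r in range(20,90,2): print(r,g[r,258:312:2].tolist())
E
```

```text
[446.63345741  46.27693252 124.4       ] [444.63812138  44.34932938  88.        ] shift world [-1.99533603 -1.92760313] tool [ 2.34 -1.48 -0.  ]
20 [193, 192, 190, 190, 129, 98, 98, 99, 95, 94, 92, 95, 98, 95, 93, 93, 95, 95, 95, 96, 96, 93, 93, 92, 93, 95, 94]
22 [194, 193, 191, 191, 97, 97, 99, 98, 95, 93, 93, 95, 98, 95, 93, 94, 93, 94, 94, 95, 95, 94, 93, 92, 94, 95, 93]
24 [193, 193, 191, 191, 96, 98, 99, 99, 95, 94, 93, 95, 98, 96, 92, 94, 94, 94, 95, 97, 95, 93, 94, 93, 94, 94, 94]
26 [194, 193, 192, 191, 96, 98, 98, 98, 95, 93, 92, 95, 98, 96, 94, 95, 94, 94, 94, 96, 96, 94, 93, 92, 93, 95, 95]
28 [202, 200, 201, 132, 100, 100, 102, 101, 97, 95, 95, 98, 101, 98, 95, 96, 97, 97, 99, 99, 99, 97, 95, 96, 98, 98, 97]
30 [205, 206, 205, 135, 100, 102, 102, 102, 99, 98, 94, 84, 81, 78, 77, 80, 91, 98, 99, 100, 100, 97, 97, 98, 99, 101, 98]
32 [206, 205, 204, 135, 102, 101, 103, 103, 93, 78, 72, 70, 72, 72, 71, 70, 71, 73, 86, 99, 101, 98, 97, 98, 98, 100, 99]
34 [206, 205, 205, 99, 101, 102, 103, 97, 76, 72, 67, 59, 59, 67, 60, 57, 60, 71, 72, 80, 99, 98, 98, 99, 99, 100, 99]
36 [2
[... 2446 characters left out ...]
 95, 92, 92, 93, 94, 95, 94]
78 [98, 97, 95, 95, 95, 96, 98, 98, 94, 92, 92, 93, 97, 95, 92, 93, 93, 94, 94, 96, 95, 94, 93, 95, 94, 94, 93]
80 [98, 97, 95, 94, 96, 96, 98, 98, 95, 92, 93, 93, 98, 94, 92, 93, 93, 95, 95, 97, 96, 93, 93, 93, 95, 94, 94]
82 [98, 97, 96, 95, 95, 97, 98, 98, 95, 93, 92, 94, 97, 95, 93, 93, 94, 94, 95, 96, 95, 94, 93, 93, 95, 95, 93]
84 [98, 98, 96, 94, 95, 96, 98, 98, 94, 94, 92, 94, 98, 95, 93, 93, 93, 94, 94, 95, 94, 94, 93, 93, 94, 96, 94]
86 [98, 97, 96, 95, 95, 96, 97, 98, 95, 93, 92, 95, 96, 95, 93, 93, 93, 94, 95, 95, 94, 94, 93, 93, 94, 95, 95]
88 [97, 97, 96, 96, 95, 95, 97, 98, 95, 93, 92, 93, 97, 95, 92, 92, 93, 94, 94, 95, 95, 93, 93, 93, 95, 95, 94]
```

```bash
python3 -m inch '{"rotation":[[0,0,0],[0,0,0],[0,0,0],[0,0,0],[0,0,0]],"dp":[[2.1,-1.3,8],[0,0,8],[0,0,6],[0,0,5],[0,0,0]],"hand":[-1,-1,-1,-1,-1]}'
python3 -m inch '{"rotation":[[0,0,0],[0,0,0],[0,0,0],[0,0,0],[0,0,0]],"dp":[[0,0,2],[0,0,2],[0,0,2],[0,0,2],[0,0,0]],"hand":[-1,-1,-1,-1,-1]}'
python3 -c "
from h import *
print(ctrl.observe()['moment']);go([535.3,62.3,100],.2037+np.pi/2)"
```

```text
t: 46.28
ee_pos: [533.8, 62.1, 119.8]
eef_rot: [-0.001, -0.102, 0.995, 0.0]
force: [-0.0, 0.5, -2.9]
width: 0.14
gripper_force: 98.0
t: 46.7
ee_pos: [534.7, 62.1, 113.1]
eef_rot: [-0.0, -0.102, 0.995, 0.0]
force: [-0.3, 0.5, -2.2]
width: 0.144
gripper_force: 98.0
[ 2.05038100e-02 -3.45242466e-02 -9.80990801e-05]
dp [-0.6  0.1 13.1] yaw now 1.775 q6 -0.23 turn z 0.0
```

```bash
python3 -m inch '{"rotation":[[0,0,0],[0,0,0],[0,0,0],[0,0,0],[0,0,0]],"dp":[[0,0,4],[0,0,4],[0,0,3],[0,0,2],[0,0,0]],"hand":[-1,-1,-1,-1,-1]}'
python3 -m inch '{"rotation":[[0,0,0],[0,0,0],[0,0,0]],"dp":[[0,0,1.3],[0,0,0],[0,0,0]],"hand":[-1,-1,-1]}'
```

```text
t: 47.12
ee_pos: [534.4, 62.1, 99.7]
eef_rot: [-0.001, -0.102, 0.995, 0.0]
force: [-0.5, -0.3, -2.1]
width: 0.144
gripper_force: 98.0
t: 47.37
ee_pos: [535.0, 62.1, 99.1]
eef_rot: [0.0, -0.102, 0.995, -0.0]
force: [1.4, 0.3, -3.2]
width: 0.143
gripper_force: 98.1
```

Almost down. I release, retreat and check.

```bash
python3 -m inch '{"rotation":[[0,0,0],[0,0,0],[0,0,0],[0,0,0],[0,0,0]],"dp":[[0,0,0.7],[0,0,0],[0,0,0],[0,0,0],[0,0,0]],"hand":[-1,-1,-0.4,-0.4,-0.4]}'
python3 -m inch '{"rotation":[[0,0,0],[0,0,0],[0,0,0],[0,0,0],[0,0,0]],"dp":[[0,0,-20],[0,0,-40],[0,0,-40],[0,0,-20],[0,0,0]],"hand":[-0.4,-0.4,-0.4,-0.4,-0.4]}'
python3 -m inch '{"rotation":[[0,0,0],[0,0,0],[0,0,0],[0,0,0],[0,0,0]],"dp":[[30,0,-10],[30,0,0],[30,0,0],[0,0,0],[0,0,0]],"hand":[0,0,0,0,0]}'
python3 - <<'E'
from h import *
w=cam("wrist")["img"]; s=cam("side")["img"][200:320,200:370]
s=cv2.resize(s,None,fx=3.2,fy=3.2,interpolation=cv2.INTER_CUBIC)
w=cv2.resize(w,(280,210)); o=np.zeros((s.shape[0]+210,s.shape[1],3),np.uint8); o[:s.shape[0]]=s; o[s.shape[0]:,:280]=w
cv2.imwrite("pics/end.png",o)
E
```

```text
t: 47.78
ee_pos: [535.2, 62.1, 98.6]
eef_rot: [0.0, -0.102, 0.995, -0.0]
force: [-0.3, -0.1, -0.9]
width: 0.303
gripper_force: 0.0
t: 48.2
ee_pos: [538.2, 62.1, 223.9]
eef_rot: [0.005, -0.102, 0.995, -0.001]
force: [0.4, 0.7, -0.3]
width: 0.295
gripper_force: 0.0
t: 48.62
ee_pos: [445.3, 43.8, 227.9]
eef_rot: [-0.0, -0.102, 0.995, 0.0]
force: [0.7, -1.1, 1.3]
width: 0.5
gripper_force: 0.0
```

View pics/end.png

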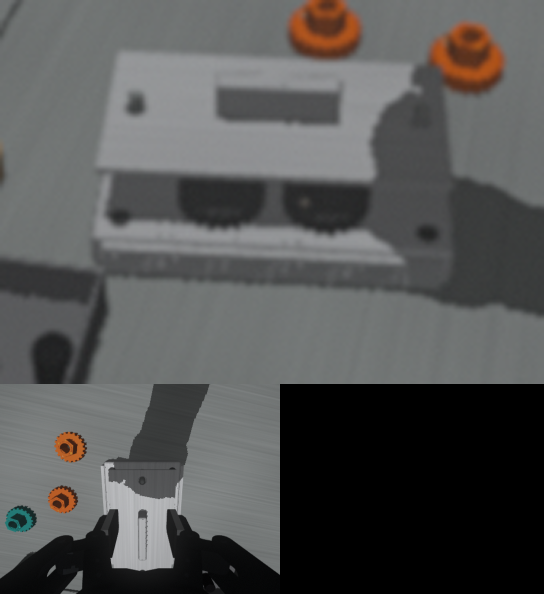

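The cover lies flat, with a stud through each hole at (135,102) and (421,110). The gears are home beneath it and a cap is visible in the tray. Handing in.

```bash
python3 -c "
from workcell import ctrl
print(ctrl.close_job())"
```

```text
the job is handed in; nothing more can be done
None
```

The job is handed in at about 49 s of the 210 s: both caps are in the tray, all four gears are home on their shafts, and the cover lies flat over both studs. The hand-in call gave no verdict.

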